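Hang a trug from an S-hook on the rail

ROBOT

A 6-joint arm with a two-finger parallel gripper is mounted at the origin on a cart in front of the work surface, level with it; the furniture and walls round the work are solid. World frame = base frame: x ahead of the robot, y to its left, z up, the work surface at z = 0. Lengths are in m, angles in degrees, forces in N, time in s.
With the tool pointing down it reaches from about 0.4 to 0.825 m from the base axis. Payload 7 kg.
Tool frame: the origin (TCP) lies at the very end of the fingers, on their centre line; the grasp point (between the pads) lies 19 mm behind it (ctrl.tcp_to_grasp is the distance from the TCP to the grasp point, in m); z points along the fingers, y is the direction in which the jaws open and shut (so a half turn about z gives the same grasp; the last joint's range is limited). The gripper opens to 88 mm and grips with 3 to 60 N. Pads are 19 mm wide; open, the fingers measure 130 mm over their backs; the gripper's body (78 mm by 193 mm) begins 47 mm behind the grasp point.
Start: joints at [81.652, 20.546, 0.682, 0, -70.136, -16.507], TCP at [0.284, 0.612, 0.189] pointing down, gripper open.
Joint ranges: [-176.03, 176.03], [-82.01, 121.73], [-58.28, 71.71], [-173.87, 95.51], [-174.79, -0.11], [-173.66, 173.66]. Speed limits (degrees/s): [136.94, 136.94, 172.46, 180, 180, 180].

INTERFACE

Orientations are given as [roll, pitch, yaw] about the fixed x, y, z axes, in that order (R = Rz(yaw) Ry(pitch) Rx(roll)).
In Python, from plant import ctrl gives the robot as it stands.
- The arm moves only by the tool jog_arm, never from a script. Its argument "commands" is a list of rows, each an object of numbers: "x", "y", "z": the shift along the tool's x, y, z in cm; "roll": the turn about the tool's z in rad. In form: [{"x": .., "y": .., "z": .., "roll": ..}, ...]. A call has 1 to 12 rows; each row shifts and turns the commanded pose from where the row before left it, along the tool's axes as they then stand; what a row does not reach is not made up. A row lasts 1/10 s, in which the tool goes at most 50 mm and 8.59 degrees, less where a joint would pass 70% of its speed; a pose out of reach is approached as far as the arm can. A call is refused whole if a number of a shift passes 5 or a number of a turn 0.15, either way. A call with a gripper value outside its range is refused whole. "gripper" is the finger opening in cm, from 0 to 8.76, set as the call begins (left out, the last holds). The fingers move at their own pace and stop on an object; the grip force is fixed at half the most. Time passes only in rows, so rows that do not move let the fingers close. It gives the time, the measured TCP pose, the force and the opening at its end, in the units of the state.
- ctrl.get_obs(): the state, without advancing time (a new reading comes with each control period).
- ctrl.snapshot(name): name is "side" or "top"; returns a dict with "image" (420x560x3 uint8, red, green, blue), "mtx" (3x3 intrinsics, pixels), "position" and "orientation" of the camera in the world. Camera axes: x right, y up, looking along -z (the intrinsics and any distortion apply to the point x, -y, -z); pixel columns grow to the right and rows downward; lengths in m; the calibration is good to about 2 mm. A picture is of the moment at which its call begins. There is no depth.
- ctrl.close_job(): hands the job in, once; it reports no verdict.
Trained networks look in the newest picture that a camera, given by its name, has taken for a name from the list of things; names that differ only in an ending like _2 or _b are one class to them, and where a whole thing is asked for, a point or a joint stands for the part that bears it (a point fixed in the world has none). Each returns a list of dicts, best first, with "confidence" (0 to 1); they miss things now and then, are a little off and sometimes report something else, mostly with a low value. They report only what shows in the picture. A call takes as long as a camera call. They do not tell look-alikes from the thing itself.
- ctrl.search_frame(camera, query): "position" ([column, row] as shares, 0 to 1, of the picture: columns of its width, rows of its height, amid what is visible of it).
- ctrl.regions_of(camera, query): "mask" (420x560 bool, what is visible of it) and "position" ([column, row] as shares, 0 to 1, of the picture: columns of its width, rows of its height, amid what is visible of it).
The state is a dict: "clock": time; "joint_pos": joint angles; "qvel": joint speeds; "tau": joint torques, N m; "tool_pos": TCP position; "orientation": TCP orientation; "force": force on the tool from outside, world axes, zero at the start; "moment": the same for the moment, N m; "opening": finger opening in m.
Only numpy, scipy, OpenCV 4.12 (cv2) and the standard library are available. Lean on these libraries where they do the work, as an engineer would, in place of code of your own. Each camera call takes 0.05 s, during which the arm holds its last target.

TASK

Hook the wooden S-hook over the steel rail, near the middle of the rail and with its lower curl towards the robot, and let go of it. Then hang the small wooden trug by its handle from the lower curl, so that it hangs upright and free of the bench. Leave the similar C-shaped hook where it stands.

Things in the scene. Friction and masses are not known exactly. Their poses are not given: they have to be found in the camera images.
- rail_top (a point): Middle of the top edge of a fixed flat steel rail, on edge: 12 mm thick (x), 36 mm high, 320 mm long (y), top 220 mm above the bench, between two wooden posts (26 mm wide, up to 238 mm high) centred 160 mm either side of this point. x points across the rail, away from the robot, y along it, z up.
- hook_grip (a point): Centre of the S-hook's upper curl, 60 mm above its underside. Its outer upright faces, 50 mm apart along x, can be pinched from above (rear one from 27 below to 25 mm above this point). x: front to back (lower curl at -x), z up. Roof inside the curl 13 mm above; inside width there 14 mm (x -13 to +1), at the mouth, 27 mm below, 32 mm (x -13 to +19).
- hook_curl (a point): Middle of the floor of the S-hook's lower curl (50.5 mm in front of and 48 mm below hook_grip, same axes), 12 mm above the underside. The curl is 51 mm long inside, from the shank (25.5 mm behind) to the upturned tip (25.5 mm in front, 12 mm thick), which rises 26 mm above this floor.
- trug_grip (a point): Centre of the neck of the trug's handle board, 151 mm above its underside. The board, 12 mm thick (x), stands across the box. Neck: 46 mm wide (y), from 29 mm below to 16 mm above this point; pinch it along y. Then a cross bar 66 mm wide, its underside 44 mm below; under it a window 48 wide, 62 mm high for the hook. z up; front and back alike.
- s_hook: The loose S-hook, 24 mm plywood (y), about 120 g, 85 mm high, 113 mm long, standing upright on the bench: upper curl open downward at the back, lower curl open upward at the front (-x). Origin at its underside, 13 mm in front of and 60 mm below hook_grip. On the rail, its x runs along the rail's x.
- trug: The loose trug: shallow open wooden box 84 (x) x 130 (y) x 40 mm with a tall handle board, 167 mm high in all, about 250 g. Origin at the centre of its underside, 151 mm below trug_grip.
- hang_rail: The fixed stand of the rail: two wooden posts on feet 140 mm long (x). Origin on the bench, 220 mm below rail_top; same axes.
- c_hook: A similar loose plywood hook, a C (both curls open to its front, -x), 75 mm long, 24 mm thick, 85 mm high, left or right of the S-hook; not to be used. Origin at its underside, rear face.
There are look-alikes about, which are no part of the job. What is meant by the trug is not pink, and is the larger of those in its own colour.

How it is judged:
By the outcome, as a careful person would: the job done as asked, in the order asked, and still so for the second after the job is handed in, with the robot touching nothing.
It also fails if it takes over 58 s, if anything falls off the work surface, if the arm or the gripper's body presses on something with over 40 N, if the wrist force passes 120 N, or if a joint passes its speed limit or range.

## Working session

There is one attempt and no reset: what is moved stays moved. The work goes in short steps, Python scripts to look and compute and a tool call to move; the robot and the scene stay as the last step left them, time stands still between calls to the robot, and variables do not carry over. Pictures are saved under pics/ and viewed, and the job is handed in when it is done.

Besides the shell and the picture viewer there is one more tool, called as name([rows], argument=value, ...), one row to a line, values as JSON. jog_arm: Moves the arm, as the interface text tells. Its arguments: {"type":"object","properties":{"commands":{"type":"array"},"gripper":{"type":"number"}},"required":["commands"]}

```bash
mkdir -p pics; ls
python3 - <<'E'
from plant import ctrl
import cv2,numpy as np,pickle
print(ctrl.get_obs())
d={}
for n in("side","top"):
    s=ctrl.snapshot(n); cv2.imwrite(f"pics/{n}0.png",s["image"][...,::-1]); print(n,s["mtx"],s["position"],s["orientation"],[k for k in s])
    d[n]=s
    for q in("s_hook","c_hook","trug","hang_rail","hook_grip","hook_curl","trug_grip","rail_top"):
        try:
            r=ctrl.search_frame(n,q); print(q,[(round(x["confidence"],2),round(x["position"][0]*560),round(x["position"][1]*420)) for x in r])
        except Exception as e: print(q,e)
pickle.dump(d,open("s0.pkl","wb"))
print(ctrl.get_obs()["clock"])
E
```

```text
pics
{'clock': 0.0, 'joint_pos': array([ 8.16530017e+01,  2.05907507e+01,  6.32487902e-01, -2.14250426e-02,
       -7.01367848e+01, -1.65075258e+01]), 'qvel': array([ 0.03325482,  0.07396067, -0.06553379,  0.13282591, -0.03461588,
        0.09549453]), 'tau': array([-3.95219777e-04, -5.82717597e+01,  2.93045783e+01,  6.99737549e+00,
        6.94096714e-03, -1.48094314e-04]), 'tool_pos': array([0.28349187, 0.61194788, 0.18771661]), 'orientation': array([ 1.79903147e+02, -7.69907016e-03, -2.48618141e+01]), 'force': array([-0.12131174,  0.10072148,  0.20196734]), 'moment': array([0.0092868 , 0.00135483, 0.00069979]), 'opening': 0.0875641490707947}
side [[414.87540388   0.         283.10428459]
 [  0.         414.87540388 204.11102589]
 [  0.           0.           1.        ]] [ 0.23256978 -0.79465622  0.95275591] [ 48.09760405   1.13444402 -17.94936216] ['image', 'mtx', 'position', 'orientation']
s_hook [(0.87, 257, 174)]
c_hook [(0.68, 257, 198)]
trug [(0.63, 301, 345)]
hang_rail [(0.61, 299, 171)]
hook_grip [(0.84, 259, 172), (0.53, 298, 171)]
hook_curl [(0.68, 255, 174)]
trug_grip [(0.96, 219, 192), (0.8, 297, 348)]
rail_top [(0.77, 299, 169), (0.68, 259, 169)]
top [[460.11304007   0.         275.38571536]
 [  0.         460.11304007 211.38642945]
 [  0.           0.           1.        ]] [0.31478088 0.05625826 1.55140842] [  7.59970363  -0.59661539 -91.63401951] ['image', 'mtx', 'position', 'orientation']
s_hook [(0.65, 172, 225)]
c_hook [(0.46, 219, 237)]
trug [(0.93, 192, 266), (0.76, 379, 243), (0.69, 277, 227)]
hang_rail [(0.63, 239, 175)]
hook_grip [(0.86, 173, 224)]
hook_curl []
trug_grip [(0.97, 380, 242), (0.75, 191, 270), (0.59, 278, 229)]
rail_top [(0.55, 239, 172)]
0.9
```

View pics/side0.png

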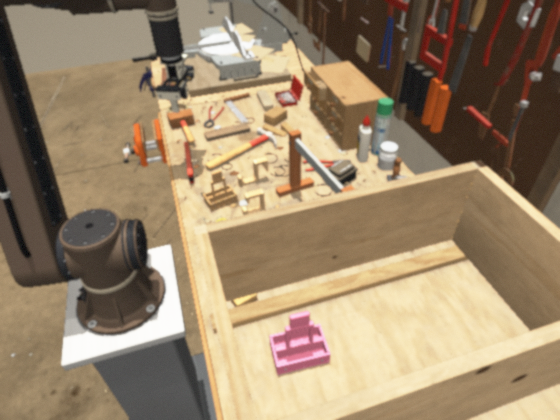

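View pics/top0.png

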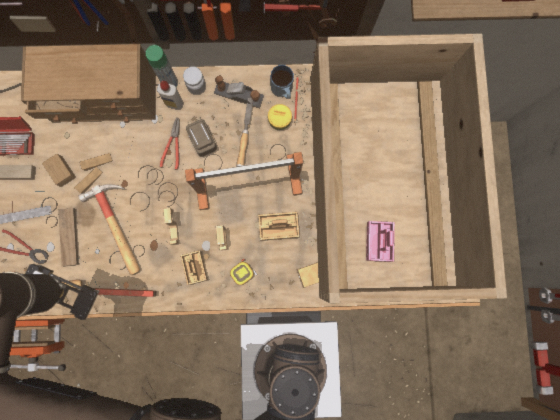

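Run:
```python
import cv2,pickle
d=pickle.load(open("s0.pkl","rb"))
a=d["top"]["image"][140:300,140:330,::-1]; cv2.imwrite("pics/ctop.png",cv2.resize(a,None,fx=4,fy=3.7,interpolation=cv2.INTER_CUBIC) if 0 else cv2.resize(a,(712,600),interpolation=cv2.INTER_CUBIC))
a=d["side"]["image"][110:230,170:370,::-1]; cv2.imwrite("pics/cside.png",cv2.resize(a,(800,480),interpolation=cv2.INTER_CUBIC))
```

```text
(no output)
```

View pics/ctop.png

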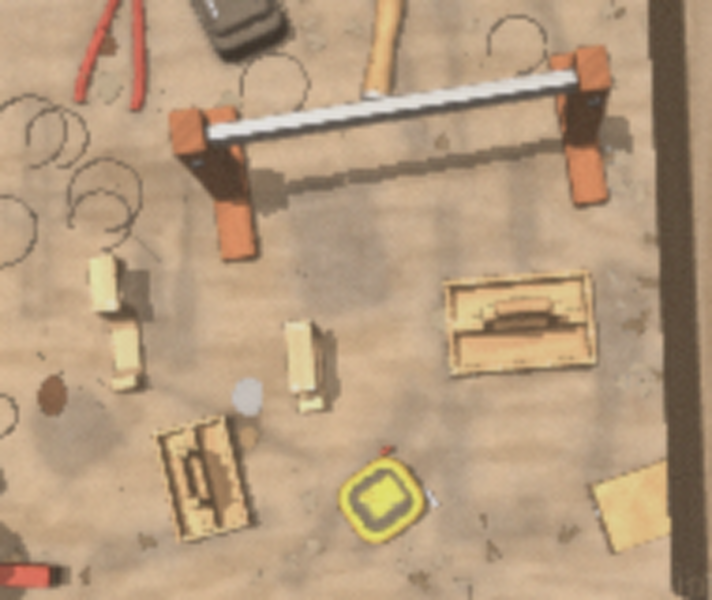

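View pics/cside.png

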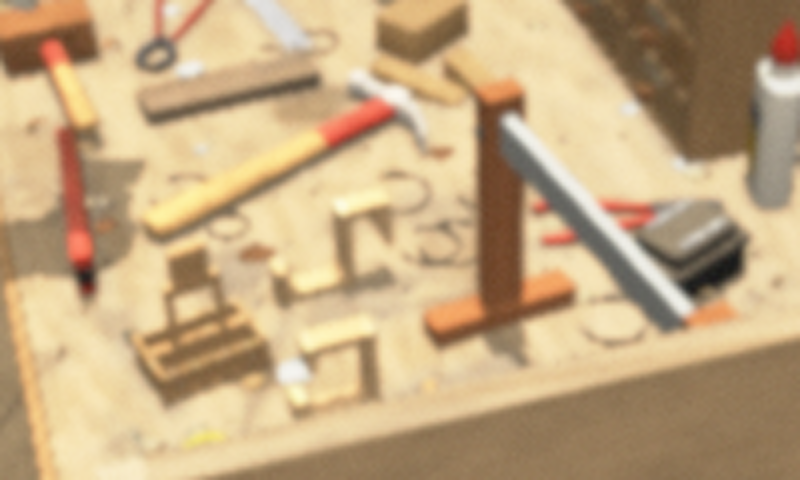

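```bash
cat > h.py <<'E'
import numpy as np,cv2,pickle
from scipy.spatial.transform import Rotation as R
def rot(s): return R.from_euler('xyz',s["orientation"],degrees=True).as_matrix()
def proj(s,P):
    p=(np.atleast_2d(P)-s["position"])@rot(s); c=np.c_[p[:,0],-p[:,1],-p[:,2]]
    u=c@s["mtx"].T; return u[:,:2]/u[:,2:]
def ray(s,uv):
    k=np.linalg.inv(s["mtx"])@np.r_[uv,1]; return np.array(s["position"]),rot(s)@np.array([k[0],-k[1],-k[2]])
def atz(s,uv,z):
    o,d=ray(s,uv); return o+d*(z-o[2])/d[2]
def box(x0,x1,y0,y1,z0,z1):
    return np.array([[x,y,z] for x in(x0,x1) for y in(y0,y1) for z in(z0,z1)])/1000
def place(P,x,y,yaw,z=0):
    c,s=np.cos(yaw),np.sin(yaw); return P@np.array([[c,-s,0],[s,c,0],[0,0,1]]).T+[x,y,z]
# convex parts, mm, about origins on underside
HOOK=[box(-12,0,-12,12,0,85)+0, box(-75,0,-12,12,0,12), box(-75,-63,-12,12,0,38), box(-12,38,-12,12,73,85), box(32,38,-12,12,33,85)] # rel. shank rear face x=0 = grip-13
for b in HOOK: b[:,0]+=0
CH=None
TRUG=[box(-42,42,-65,65,0,40), box(-6,6,-33,33,107,122), box(-6,6,-23,23,122,167), box(-6,6,-33,-24,40,107),box(-6,6,24,33,40,107)]
RAIL=[box(-6,6,-160,160,184,220), box(-13,13,-173,-147,0,238), box(-13,13,147,173,0,238)]
def sil(s,parts,pose,sc=4):
    m=np.zeros((420*sc,560*sc),np.uint8)
    for b in parts:
        u=proj(s,place(b,*pose)); h=cv2.convexHull(((u+.5)*sc-.5).astype(np.float32)).round().astype(np.int32); cv2.fillConvexPoly(m,h,255)
    return m
E
python3 - <<'E'
from h import *
d=pickle.load(open("s0.pkl","rb")); T,S=d["top"],d["side"]
for n,uv,z in(("trug",(278,227),.15),("trug grip",(278,229),.151),("hook",(173,224),.06),("rail",(239,172),.22),("chook",(219,237),.04),("cratewall top",(318,170),.2),("crate near",(320,297),.0)): print(n,atz(T,uv,z).round(3))
print("side", atz(S,(259,172),.06), atz(S,(299,169),.22))
for uv in((200,226),(205,235),(478,168),(210,240)): print(uv,[atz(S,uv,z).round(3) for z in(0,.15,.25)])
E
```

```text
trug [0.453 0.03  0.15 ]
trug grip [0.447 0.03  0.151]
hook [0.481 0.369 0.06 ]
rail [0.612 0.141 0.22 ]
chook [0.436 0.222 0.04 ]
cratewall top [ 0.616 -0.094  0.2  ]
crate near [ 0.23  -0.106  0.   ]
side [0.49431172 0.34712854 0.06      ] [0.56153218 0.11744189 0.22      ]
(200, 226) [array([0.252, 0.209, 0.   ]), array([0.249, 0.051, 0.15 ]), array([ 0.247, -0.054,  0.25 ])]
(205, 235) [array([0.261, 0.163, 0.   ]), array([0.256, 0.012, 0.15 ]), array([ 0.253, -0.088,  0.25 ])]
(478, 168) [array([ 1.295,  0.174, -0.   ]), array([1.128, 0.021, 0.15 ]), array([ 1.016, -0.08 ,  0.25 ])]
(210, 240) [array([0.272, 0.136, 0.   ]), array([ 0.266, -0.01 ,  0.15 ]), array([ 0.262, -0.108,  0.25 ])]
```

Run:
```python
from plant import ctrl
from h import *
d=pickle.load(open("s0.pkl","rb"))
M={}
for n,qs in(("top",("trug","s_hook","hang_rail")),("side",("s_hook","hang_rail"))):
    for q in qs:
        r=ctrl.regions_of(n,q); M[n,q]=r
        print(n,q,[(round(x["confidence"],2),(np.array(x["position"])*[560,420]).round(),x["mask"].sum()) for x in r])
pickle.dump(M,open("m0.pkl","wb"))
from scipy.optimize import minimize
def fit(obs,parts,p0):
    ts=[(d[n],cv2.resize(m.astype(np.uint8)*255,None,fx=4,fy=4,interpolation=cv2.INTER_LINEAR)>127) for n,m in obs]
    def c(p):
        v=0
        for s,m in ts:
            a=sil(s,parts,(p[0]/1000,p[1]/1000,p[2]/100))>0; v+=1-(a&m).sum()/(a|m).sum()
        return v
    r=minimize(c,p0,method="Nelder-Mead",options=dict(initial_simplex=np.array(p0)+np.array([[0,0,0],[12,0,0],[0,12,0],[0,0,12]]),xatol=.1,fatol=1e-4))
    return r.x,r.fun
def near(n,q,uv):
    return min(M[n,q],key=lambda x:np.hypot(*(np.array(x["position"])*[560,420]-uv)))["mask"]
o=[("top",near("top","trug",(278,227)))]
print("trug",fit(o,TRUG,[450,30,5]))
a=[("top",near("top","s_hook",(172,225)))];b=[("side",near("side","s_hook",(257,174)))]
for oo in(a,b,a+b): print("hook",fit(oo,HOOK,[470,365,10]))
a=[("top",near("top","hang_rail",(239,172)))];b=[("side",near("side","hang_rail",(299,171)))]
RP=RAIL+[box(-70,70,-173,-147,0,20),box(-70,70,147,173,0,20)]
for oo in(a,b,a+b): print("rail",fit(oo,RP,[600,130,10]))
```

```text
top trug [(0.89, array([377., 242.]), np.int64(1105)), (0.88, array([193., 267.]), np.int64(635)), (0.63, array([277., 227.]), np.int64(1036))]
top s_hook [(0.74, array([172., 225.]), np.int64(249))]
top hang_rail [(0.94, array([245., 175.]), np.int64(1695))]
side s_hook [(0.71, array([257., 177.]), np.int64(240))]
side hang_rail [(0.71, array([301., 172.]), np.int64(1687))]
trug (array([469.50698755,  26.57181438,   4.21217575]), np.float64(0.03338068181818177))
hook (array([491.11887404, 380.91842377,   8.94701244]), np.float64(0.2653212368079986))
hook (array([495.18370766, 378.78907994, -10.24015252]), np.float64(0.31790521851373776))
hook (array([495.28083239, 381.82952225,   2.32235245]), np.float64(0.6106991027723181))
rail (array([626.20195346, 126.02370788,  13.54852366]), np.float64(0.10948984003458717))
rail (array([627.79020191, 126.80993938,  13.70267368]), np.float64(0.45956858765357456))
rail (array([626.45184878, 126.04201248,  13.5354812 ]), np.float64(0.5792725654909195))
```

```bash
cat > ov.py <<'E'
from h import *
def ov(s,items,crop,out,sc=6,masks=()):
    y0,y1,x0,x1=crop
    im=cv2.resize(np.ascontiguousarray(s["image"][y0:y1,x0:x1,::-1]),None,fx=sc,fy=sc,interpolation=cv2.INTER_CUBIC)
    for m in masks:
        mm=cv2.resize(m[y0:y1,x0:x1].astype(np.uint8),None,fx=sc,fy=sc,interpolation=cv2.INTER_NEAREST)
        cs,_=cv2.findContours(mm,cv2.RETR_EXTERNAL,cv2.CHAIN_APPROX_NONE); cv2.drawContours(im,cs,-1,(0,255,0),1)
    for parts,pose,col in items:
        for b in parts:
            u=((proj(s,place(b,*pose))-[x0,y0]+.5)*sc).round().astype(int)
            for i in range(8):
                for k in(1,2,4):
                    if not i&k: cv2.line(im,tuple(map(int,u[i])),tuple(map(int,u[i|k])),col,1)
    cv2.imwrite(out,im)
E
python3 - <<'E'
from ov import *
d=pickle.load(open("s0.pkl","rb"));M=pickle.load(open("m0.pkl","rb"))
it=[(HOOK,(.4925,.380,.07),(255,0,0)),(TRUG,(.4695,.0266,.042),(255,0,0)),(RAIL,(.6265,.126,.1353),(0,0,255))]
ov(d["top"],it,(140,260,160,320),"pics/ovt.png",5,[M["top","s_hook"][0]["mask"],M["top","hang_rail"][0]["mask"]])
ov(d["side"],it,(120,220,230,350),"pics/ovs.png",6,[M["side","s_hook"][0]["mask"],M["side","hang_rail"][0]["mask"]])
E
```

```text
(no output)
```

View pics/ovt.png

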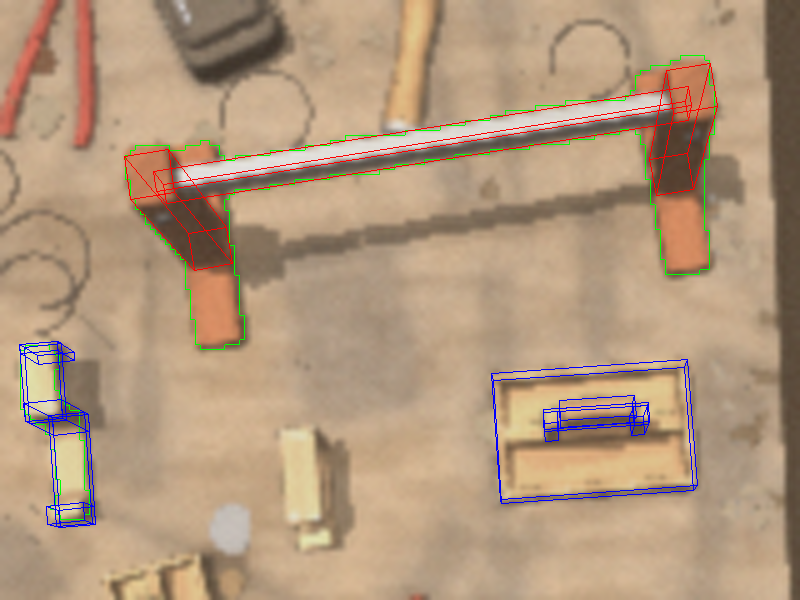

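View pics/ovs.png

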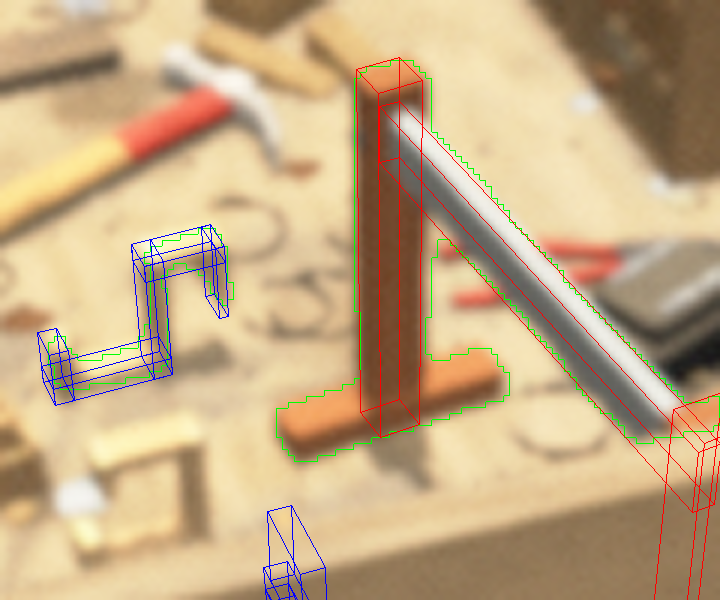

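Run:
```python
from h import *
d=pickle.load(open("s0.pkl","rb"));M=pickle.load(open("m0.pkl","rb"))
def strip(n,rng):
    im=d[n]["image"].astype(int); m=cv2.dilate(M[n,"hang_rail"][0]["mask"].astype(np.uint8),np.ones((3,3)))>0
    br=im.min(2)*m; out=[]
    for c in rng:
        col=br[:,c].astype(float); pk=col.max(); w=np.clip(col-0.7*pk,0,None); r=(w*np.arange(420)).sum()/w.sum(); out.append((c,r))
    return np.array(out,float)
lt=strip("top",range(203,288,4)); ls=strip("side",range(298,338,3))
for n,l in(("top",lt),("side",ls)):
    k=np.polyfit(l[:,0],l[:,1],1); print(n,k,"resid",np.std(l[:,1]-np.polyval(k,l[:,0])))
    a=[atz(d[n],(c,np.polyval(k,c)),.22) for c in(l[0,0],l[-1,0])]
    print(n,a,"yaw",np.degrees(np.arctan2(-(a[0]-a[1])[0],(a[0]-a[1])[1])))
    for y in(.0,.126,.25): 
        t=(y-a[0][1])/(a[1][1]-a[0][1]); print("  x at y",y,(a[0]+t*(a[1]-a[0]))[0])
```

```text
top [-1.55451648e-01  2.05282168e+02] resid 0.0950149448033745
top [array([0.60966616, 0.24737834, 0.22      ]), array([ 0.6426226 , -0.00140263,  0.22      ])] yaw 7.546133177804105
  x at y 0.0 0.642436793449807
  x at y 0.126 0.6257453572255767
  x at y 0.25 0.6093188644334769
side [   1.10245745 -188.61313804] resid 0.5152918771814203
side [array([0.60994323, 0.26304613, 0.22      ]), array([0.64002011, 0.02159674, 0.22      ])] yaw 7.100648481265333
  x at y 0.0 0.642710377837759
  x at y 0.126 0.6270147999960246
  x at y 0.25 0.6115683583105083
```

Run:
```python
from ov import *
d=pickle.load(open("s0.pkl","rb"));S=d["side"]
for q in([.49,.38,.085],): 
    u=proj(S,[q])[0]; print(atz(S,u+[1.3,-1.0],.085)-q)
it=[(HOOK,(.4955,.378,.07),(255,0,0)),(HOOK,(.4955,.381,.10),(0,0,255))]
ov(d["top"],it,(200,250,155,215),"pics/a.png",10); ov(d["side"],it,(150,195,230,275),"pics/b.png",10)
a,b=cv2.imread("pics/a.png"),cv2.imread("pics/b.png"); h=600; 
c=np.zeros((500,1050,3),np.uint8); c[:500,:600]=a; c[:450,600:]=b; cv2.imwrite("pics/ab.png",cv2.resize(c,(798,380)))
```

```text
[ 5.93972074e-03  4.27924030e-03 -4.16333634e-17]
```

View pics/ab.png

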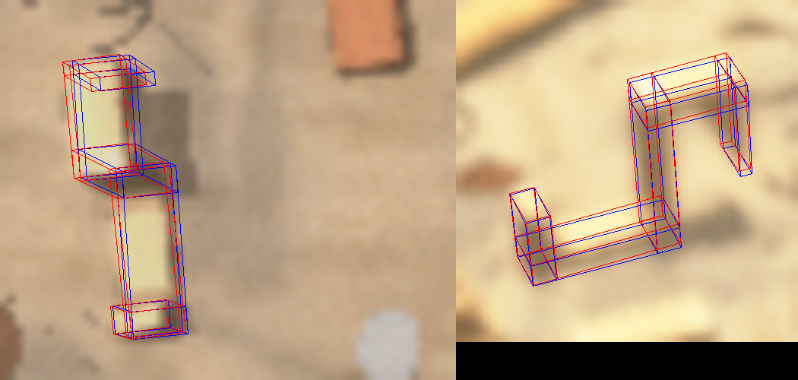

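```bash
cat > go.py <<'E'
import sys
from plant import ctrl
from h import *
def go(t,yaw=None):
    o=ctrl.get_obs(); Rm=R.from_euler('xyz',o["orientation"],degrees=True).as_matrix()
    y=o["orientation"][2]
    if yaw is not None:
        dy=(yaw-y+180)%360-180; print("roll rad",round(-np.radians(dy),4)); 
        Rm=R.from_euler('xyz',[180,0,yaw],degrees=True).as_matrix()
    print("clock",o["clock"],"pos",o["tool_pos"].round(4),"ori",o["orientation"].round(2),"F",o["force"].round(1),"open",round(float(o["opening"]),4),"q",o["joint_pos"].round(0))
    print("tool shift cm",((np.array(t)-o["tool_pos"])@Rm*100).round(2))
if __name__=="__main__":
    a=list(map(float,sys.argv[1:])); go(a[:3],a[3] if len(a)>3 else None)
E
python3 go.py .508 .381 .15 -85.1
```

```text
roll rad 1.0515
clock 1.15 pos [0.2837 0.6125 0.1887] ori [-180.      0.    -24.86] F [-0.1  0.4 -0.1] open 0.088 q [ 82.  21.   1.  -0. -70. -17.]
tool shift cm [ 24.98 -20.37   3.87]
```

jog_arm([
  {"roll":0.15},
  {"roll":0.15},
  {"roll":0.15},
  {"roll":0.15},
  {"roll":0.15},
  {"roll":0.15},
  {"roll":0.15},
])

```text
validation failed for argument at $.co...
```

jog_arm([
  {"x":2.5,"y":-2.04,"z":0.38},
  {"x":2.5,"y":-2.04,"z":0.38},
  {"x":2.5,"y":-2.04,"z":0.38},
  {"x":2.5,"y":-2.04,"z":0.38},
  {"x":2.5,"y":-2.04,"z":0.38},
  {"x":2.5,"y":-2.04,"z":0.38},
  {"x":2.5,"y":-2.04,"z":0.38},
  {"x":2.5,"y":-2.04,"z":0.38},
  {"x":2.5,"y":-2.04,"z":0.38},
  {"x":2.5,"y":-2.04,"z":0.38},
  {},
  {},
])

```text
validation failed for argument at $.co...
```

```bash
python3 go.py .508 .381 .044 -85.1
python3 - <<'E'
from plant import ctrl
import pickle
from ov import *
d={n:ctrl.snapshot(n) for n in("top","side")}; pickle.dump(d,open("s1.pkl","wb"))
o=ctrl.get_obs(); print(o["tool_pos"])
it=[(HOOK,(.495,.380,.085),(255,0,0))]
for n in d: print(n,proj(d[n],[o["tool_pos"]]))
ov(d["top"],it,(190,280,140,240),"pics/s1t.png",5); ov(d["side"],it,(110,200,210,310),"pics/s1s.png",5)
a,b=cv2.imread("pics/s1t.png"),cv2.imread("pics/s1s.png"); cv2.imwrite("pics/s1.png",cv2.resize(np.hstack([a,b]),(800,360)))
E
```

```text
roll rad 1.0515
clock 1.15 pos [0.2837 0.6125 0.1887] ori [-180.      0.    -24.86] F [-0.1  0.4 -0.1] open 0.088 q [ 82.  21.   1.  -0. -70. -17.]
tool shift cm [ 24.98 -20.37  14.47]
[0.28370882 0.61244629 0.18863626]
top [[ 79.75234954 289.04415008]]
side [[182.39702006 114.16821036]]
```

View pics/s1.png

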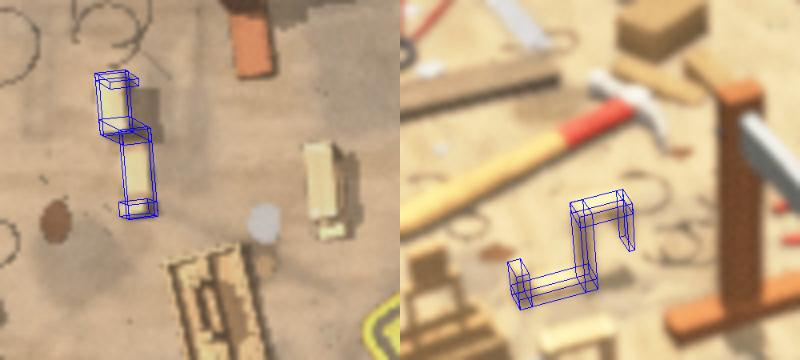

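The overlay fits the hook in both views. The calls were refused, so each row must contain all four numbers.

jog_arm([
  {"x":0,"y":0,"z":0,"roll":0.15},
  {"x":0,"y":0,"z":0,"roll":0.15},
  {"x":0,"y":0,"z":0,"roll":0.15},
  {"x":0,"y":0,"z":0,"roll":0.15},
  {"x":0,"y":0,"z":0,"roll":0.15},
  {"x":0,"y":0,"z":0,"roll":0.15},
  {"x":0,"y":0,"z":0,"roll":0.15},
])

```text
clock: 1.95
tool_pos: [0.2837, 0.6124, 0.1887]
orientation: [180.0, 0.0, -85.4]
force: [0.0, 0.2, 0.5]
opening: 0.0878
```

jog_arm([
  {"x":2.5,"y":-2.04,"z":0.38,"roll":0},
  {"x":2.5,"y":-2.04,"z":0.38,"roll":0},
  {"x":2.5,"y":-2.04,"z":0.38,"roll":0},
  {"x":2.5,"y":-2.04,"z":0.38,"roll":0},
  {"x":2.5,"y":-2.04,"z":0.38,"roll":0},
  {"x":2.5,"y":-2.04,"z":0.38,"roll":0},
  {"x":2.5,"y":-2.04,"z":0.38,"roll":0},
  {"x":2.5,"y":-2.04,"z":0.38,"roll":0},
  {"x":2.5,"y":-2.04,"z":0.38,"roll":0},
  {"x":2.5,"y":-2.04,"z":0.38,"roll":0},
  {"x":0,"y":0,"z":0,"roll":0},
  {"x":0,"y":0,"z":0,"roll":0},
])

```text
clock: 3.15
tool_pos: [0.5092, 0.3804, 0.1505]
orientation: [180.0, -0.0, -85.1]
force: [0.7, 0.3, -0.5]
opening: 0.0879
```

```bash
cat > look.py <<'E'
import sys
from plant import ctrl
from ov import *
def look(tag,items,ct,cs,sc=5,save=True):
    d={n:ctrl.snapshot(n) for n in("top","side")}; pickle.dump(d,open(f"{tag}.pkl","wb"))
    o=ctrl.get_obs(); print(o["clock"],o["tool_pos"].round(4))
    for n in d: print(n,"tcp px",proj(d[n],[o["tool_pos"]]).round(1))
    ov(d["top"],items,ct,f"pics/{tag}_t.png",sc); ov(d["side"],items,cs,f"pics/{tag}_s.png",sc)
    a,b=cv2.imread(f"pics/{tag}_t.png"),cv2.imread(f"pics/{tag}_s.png")
    b=cv2.resize(b,(int(b.shape[1]*a.shape[0]/b.shape[0]),a.shape[0])); c=np.hstack([a,b]); f=800/c.shape[1]
    cv2.imwrite(f"pics/{tag}.png",cv2.resize(c,None,fx=f,fy=f,interpolation=cv2.INTER_AREA))
E
python3 go.py .508 .381 .044 -85.1
python3 - <<'E'
from look import *
look("s1",[(HOOK,(.495,.380,.085),(255,0,0))],(190,280,140,240),(100,200,210,310))
E
```

```text
roll rad -0.0002
clock 3.15 pos [0.5092 0.3804 0.1505] ori [ 1.7999e+02 -1.0000e-02 -8.5110e+01] F [ 0.7  0.3 -0.5] open 0.0879 q [ 54.  18.  -8.  -0. -64. -49.]
tool shift cm [-0.07  0.11 10.65]
3.25 [0.5085 0.3815 0.1508]
top tcp px [[162.7 212. ]]
side tcp px [[258.8 144.5]]
```

View pics/s1.png

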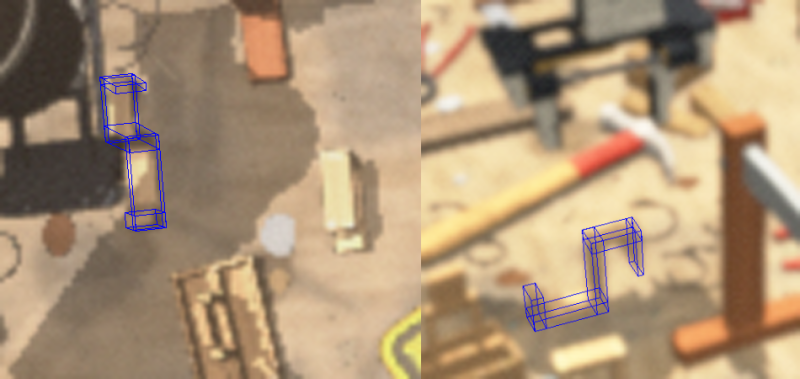

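The gripper is straddling above the hook with its jaws along the hook's x. I'll descend and pinch.

jog_arm([
  {"x":0,"y":0,"z":3,"roll":0},
  {"x":0,"y":0,"z":3,"roll":0},
  {"x":0,"y":0,"z":3,"roll":0},
  {"x":0,"y":0,"z":1.65,"roll":0},
  {"x":0,"y":0,"z":0,"roll":0},
  {"x":0,"y":0,"z":0,"roll":0},
])

```text
clock: 3.85
tool_pos: [0.5085, 0.382, 0.0447]
orientation: [-180.0, -0.0, -84.9]
force: [1.5, 0.7, 0.3]
opening: 0.088
```

jog_arm([
  {"x":0,"y":0,"z":0,"roll":0},
  {"x":0,"y":0,"z":0,"roll":0},
  {"x":0,"y":0,"z":0,"roll":0},
  {"x":0,"y":0,"z":0,"roll":0},
  {"x":0,"y":0,"z":0,"roll":0},
  {"x":0,"y":0,"z":0,"roll":0},
  {"x":0,"y":0,"z":0,"roll":0},
  {"x":0,"y":0,"z":0,"roll":0},
], gripper=3)

```text
clock: 4.65
tool_pos: [0.5088, 0.3812, 0.0443]
orientation: [-180.0, 0.0, -85.0]
force: [-0.4, 0.7, 1.9]
opening: 0.049
```

jog_arm([
  {"x":0,"y":0,"z":-1,"roll":0},
  {"x":0,"y":0,"z":-3,"roll":0},
  {"x":0,"y":0,"z":-3,"roll":0},
  {"x":0,"y":0,"z":-3,"roll":0},
  {"x":0,"y":0,"z":-3,"roll":0},
  {"x":0,"y":0,"z":-3,"roll":0},
  {"x":0,"y":0,"z":-3,"roll":0},
  {"x":0,"y":0,"z":-2,"roll":0},
  {"x":0,"y":0,"z":0,"roll":0},
  {"x":0,"y":0,"z":0,"roll":0},
])

```text
clock: 5.65
tool_pos: [0.5083, 0.3811, 0.2543]
orientation: [180.0, 0.0, -85.0]
force: [-0.0, -1.2, -2.3]
opening: 0.049
```

```bash
python3 - <<'E'
from look import *
o=ctrl.get_obs();p=o["tool_pos"]; z=p[2]-.0443; yaw=np.radians(o["orientation"][2]+90)
look("s2",[(HOOK,(p[0]-.013*np.cos(yaw),p[1]-.013*np.sin(yaw),yaw,z),(255,0,0))],(150,260,110,230),(60,180,210,330))
print(o["opening"],o["force"])
E
python3 go.py 0.620 .127 .250 -82.5
```

```text
5.75 [0.508  0.3806 0.2529]
top tcp px [[154.7 207.5]]
side tcp px [[256.9 118.6]]
0.04897036704745929 [-0.01536557 -1.19561918 -2.34469164]
roll rad -0.0441
clock 5.75 pos [0.508  0.3806 0.2529] ori [ 1.799e+02 -7.000e-02 -8.503e+01] F [ 0.5  0.5 -2. ] open 0.0491 q [ 54.  15.   1.  -0. -76. -49.]
tool shift cm [26.6  -7.79  0.29]
```

View pics/s2.png

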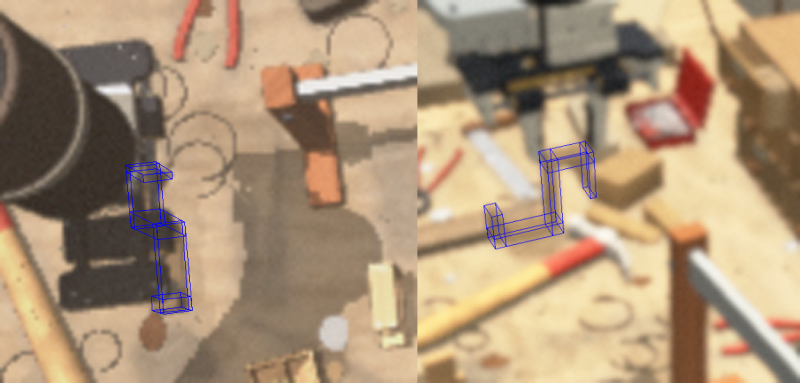

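Run:
```python
from h import *
d=pickle.load(open("s2.pkl","rb"))
a=d["side"]["image"][50:200,180:380,::-1]; cv2.imwrite("pics/r.png",cv2.resize(a,(800,600),interpolation=cv2.INTER_CUBIC))
```

```text
(no output)
```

View pics/r.png

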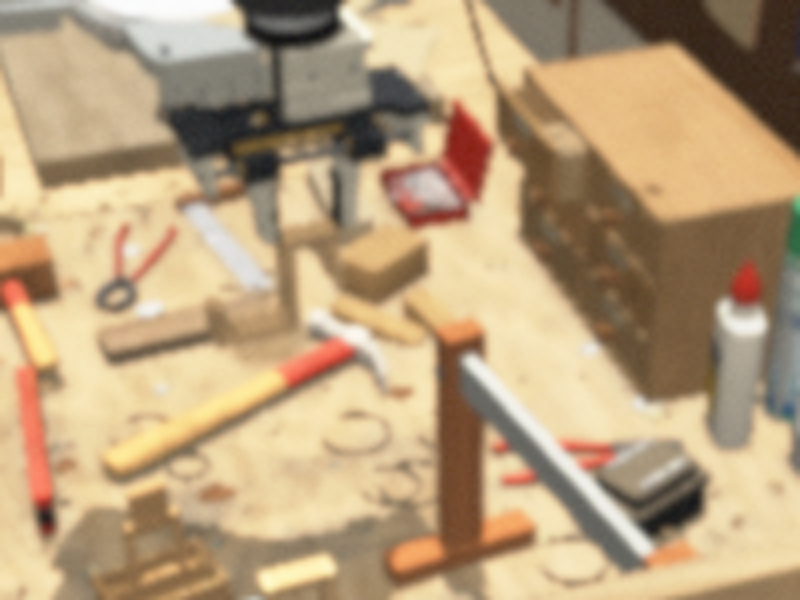

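Run:
```python
from h import *
a=[]
for t,c in(("s1",(100,160,220,300)),("s2",(75,135,220,300))):
    d=pickle.load(open(t+".pkl","rb")); y0,y1,x0,x1=c
    a.append(cv2.resize(d["side"]["image"][y0:y1,x0:x1,::-1],(400,300),interpolation=cv2.INTER_CUBIC))
cv2.imwrite("pics/r2.png",cv2.resize(np.hstack(a),(800,300)))
```

```text
(no output)
```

View pics/r2.png

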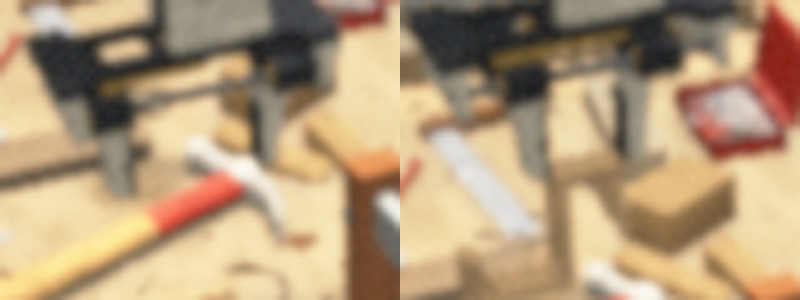

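The S-hook is held upright, with its top at about (251–264, 107) in the full picture. The visible fingertips, near row 110, sit about 10 px above the projected TCP, so the pinch looks shallow and covers only the top few mm. I'll set the hook back down and grip 18 mm deeper. That depth is safe whether or not the offset is real.

jog_arm([
  {"x":0,"y":0,"z":3,"roll":0},
  {"x":0,"y":0,"z":4,"roll":0},
  {"x":0,"y":0,"z":4,"roll":0},
  {"x":0,"y":0,"z":4,"roll":0},
  {"x":0,"y":0,"z":3,"roll":0},
  {"x":0,"y":0,"z":2,"roll":0},
  {"x":0,"y":0,"z":0.7,"roll":0},
  {"x":0,"y":0,"z":0,"roll":0},
  {"x":0,"y":0,"z":0,"roll":0},
])

```text
clock: 6.65
tool_pos: [0.5088, 0.3813, 0.0474]
orientation: [-180.0, 0.0, -85.0]
force: [0.5, 0.3, -1.2]
opening: 0.0492
```

```bash
python3 go.py .508 .381 .044 -85.1
python3 - <<'E'
from look import *
look("s3",[],(190,280,140,240),(100,200,210,310))
E
```

```text
roll rad 0.0015
clock 6.65 pos [0.5088 0.3813 0.0474] ori [-179.99    0.    -85.01] F [ 0.5  0.3 -1.2] open 0.0492 q [ 54.  24. -14.   0. -52. -49.]
tool shift cm [0.02 0.09 0.34]
6.75 [0.509  0.3815 0.0479]
top tcp px [[169.9 216. ]]
side tcp px [[260.6 168.4]]
```

View pics/s3.png

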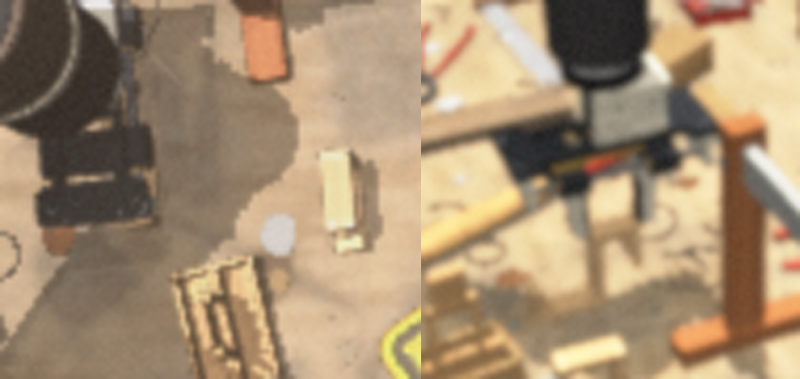

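jog_arm([
  {"x":0,"y":0,"z":0.3,"roll":0},
  {"x":0,"y":0,"z":0,"roll":0},
])

```text
clock: 6.95
tool_pos: [0.5087, 0.3812, 0.0443]
orientation: [-180.0, 0.0, -85.0]
force: [-0.3, -0.9, -1.8]
opening: 0.0485
```

jog_arm([
  {"x":0,"y":0,"z":0,"roll":0},
  {"x":0,"y":0,"z":0,"roll":0},
  {"x":0,"y":0,"z":0.6,"roll":0},
  {"x":0,"y":0,"z":0.6,"roll":0},
  {"x":0,"y":0,"z":0.6,"roll":0},
  {"x":0,"y":0,"z":0,"roll":0},
  {"x":0,"y":0,"z":0,"roll":0},
], gripper=7)

```text
clock: 7.65
tool_pos: [0.5086, 0.381, 0.0258]
orientation: [180.0, -0.0, -85.0]
force: [-0.6, -0.6, -0.1]
opening: 0.0699
```

jog_arm([
  {"x":0,"y":0,"z":0,"roll":0},
  {"x":0,"y":0,"z":0,"roll":0},
  {"x":0,"y":0,"z":0,"roll":0},
  {"x":0,"y":0,"z":0,"roll":0},
  {"x":0,"y":0,"z":0,"roll":0},
  {"x":0,"y":0,"z":0,"roll":0},
], gripper=3)

```text
clock: 8.25
tool_pos: [0.5088, 0.3812, 0.0264]
orientation: [-180.0, 0.0, -85.0]
force: [-1.1, -0.0, 1.3]
opening: 0.0498
```

```bash
python3 go.py .508 .381 .25 -82.5
python3 - <<'E'
from look import *
look("s4",[],(190,280,140,240),(100,200,210,310))
E
```

```text
roll rad -0.0439
clock 8.25 pos [0.5088 0.3812 0.0264] ori [-1.7999e+02  1.0000e-02 -8.5010e+01] F [-1.1 -0.   1.3] open 0.0498 q [ 54.  25. -16.   0. -49. -49.]
tool shift cm [ 1.000e-02  8.000e-02 -2.236e+01]
8.35 [0.5087 0.3812 0.0264]
top tcp px [[171.4 216.9]]
side tcp px [[260.9 173.1]]
```

View pics/s4.png

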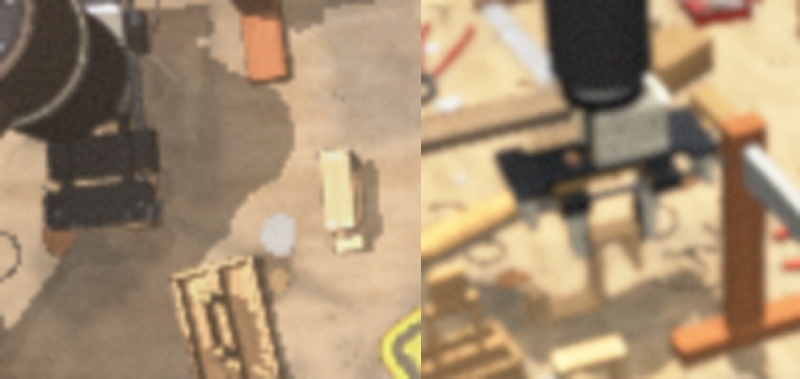

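jog_arm([
  {"x":0,"y":0,"z":-2,"roll":0},
  {"x":0,"y":0,"z":-3,"roll":0},
  {"x":0,"y":0,"z":-3,"roll":0},
  {"x":0,"y":0,"z":-3,"roll":0},
  {"x":0,"y":0,"z":-3,"roll":0},
  {"x":0,"y":0,"z":-3,"roll":0},
  {"x":0,"y":0,"z":-3,"roll":0},
  {"x":0,"y":0,"z":-1,"roll":0},
  {"x":0,"y":0,"z":0,"roll":-0.042},
  {"x":0,"y":0,"z":0,"roll":0},
])

```text
clock: 9.35
tool_pos: [0.5083, 0.381, 0.2354]
orientation: [179.9, -0.0, -82.6]
force: [0.6, -0.9, -1.4]
opening: 0.0498
```

```bash
python3 go.py .5326 .1138 .237 -82.6
python3 - <<'E'
from look import *
look("s5",[],(150,260,110,230),(60,180,210,330))
E
```

```text
roll rad 0.0003
clock 9.35 pos [0.5083 0.381  0.2354] ori [ 1.7995e+02 -1.0000e-02 -8.2580e+01] F [ 0.6 -0.9 -1.4] open 0.0498 q [ 54.  15.  -0.  -0. -74. -47.]
tool shift cm [26.81  1.03 -0.16]
9.45 [0.5082 0.3807 0.2349]
top tcp px [[156.2 208.3]]
side tcp px [[257.2 123.4]]
```

View pics/s5.png

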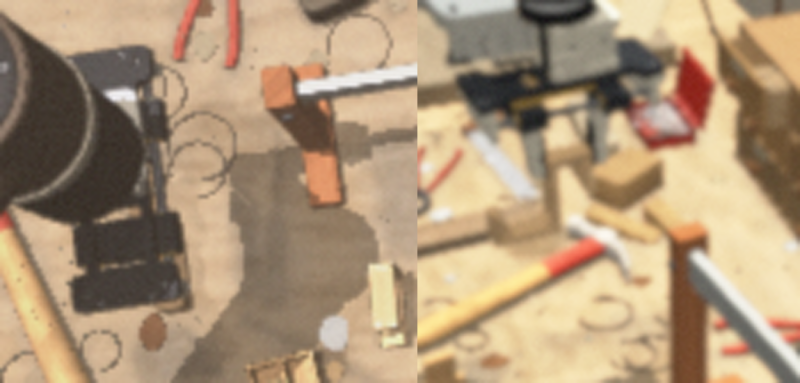

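The hook is held level with a deeper grip. I'll move along the rail in front of it to the middle.

jog_arm([
  {"x":2,"y":0.1,"z":0,"roll":0},
  {"x":3,"y":0.1,"z":0,"roll":0},
  {"x":3,"y":0.1,"z":0,"roll":0},
  {"x":3,"y":0.1,"z":0,"roll":0},
  {"x":3,"y":0.1,"z":0,"roll":0},
  {"x":3,"y":0.1,"z":0,"roll":0},
  {"x":3,"y":0.1,"z":0,"roll":0},
  {"x":3,"y":0.1,"z":0,"roll":0},
  {"x":2,"y":0.1,"z":0,"roll":0},
  {"x":1.8,"y":0.1,"z":0,"roll":0},
  {"x":0,"y":0,"z":0,"roll":0},
  {"x":0,"y":0,"z":0,"roll":0},
])

```text
clock: 10.65
tool_pos: [0.533, 0.1134, 0.2358]
orientation: [180.0, -0.0, -82.7]
force: [0.2, 0.4, -1.5]
opening: 0.0497
```

```bash
python3 go.py .6318 .1267 .237 -82.6
python3 - <<'E'
from look import *
o=ctrl.get_obs();p=o["tool_pos"]; z=p[2]-.0264; yaw=np.radians(o["orientation"][2]+90)
it=[(HOOK,(p[0]-.013*np.cos(yaw),p[1]-.013*np.sin(yaw),yaw,z),(255,0,0)),(RAIL,(.6263,.126,np.radians(7.4)),(0,0,255))]
look("s6",it,(130,240,180,310),(90,210,230,360))
E
```

```text
roll rad -0.0019
clock 10.65 pos [0.533  0.1134 0.2358] ori [179.97  -0.   -82.71] F [ 0.2  0.4 -1.5] open 0.0497 q [ 33.   7. -12.  -0. -72. -25.]
tool shift cm [-0.05 -9.97 -0.12]
10.75 [0.5331 0.1142 0.2359]
top tcp px [[248.5 197.3]]
side tcp px [[290.1 167.2]]
```

View pics/s6.png

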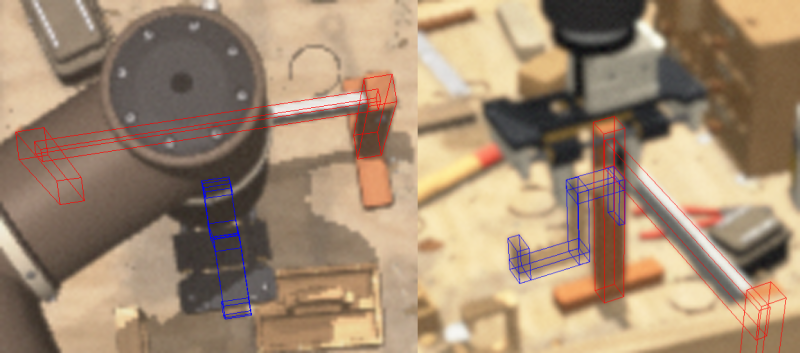

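jog_arm([
  {"x":0,"y":-1.5,"z":0,"roll":0},
  {"x":0,"y":-2,"z":0,"roll":0},
  {"x":0,"y":-2,"z":0,"roll":0},
  {"x":0,"y":-2,"z":0,"roll":0},
  {"x":0,"y":-1.5,"z":0,"roll":0},
  {"x":0,"y":-1,"z":0,"roll":0},
  {"x":0,"y":0,"z":0,"roll":0},
  {"x":0,"y":0,"z":0,"roll":0},
  {"x":0,"y":0,"z":0,"roll":0},
])

```text
clock: 11.65
tool_pos: [0.632, 0.127, 0.2364]
orientation: [-180.0, 0.0, -82.6]
force: [0.3, -0.1, -1.5]
opening: 0.0495
```

```bash
python3 go.py .6318 .1267 .173 -82.6
python3 - <<'E'
from look import *
o=ctrl.get_obs();p=o["tool_pos"]; z=p[2]-.0264; yaw=np.radians(o["orientation"][2]+90)
look("s7",[],(130,240,180,310),(120,210,260,360),8)
it=[(HOOK,(p[0]-.013*np.cos(yaw),p[1]-.013*np.sin(yaw),yaw,z),(255,0,0)),(RAIL,(.6263,.126,np.radians(7.4)),(0,0,255))]
ov(pickle.load(open("s7.pkl","rb"))["side"],it,(120,210,260,360),"pics/s7o.png",8)
a=cv2.imread("pics/s7_s.png");b=cv2.imread("pics/s7o.png");c=np.hstack([a[:,:420],b[:,:420]]);cv2.imwrite("pics/s7c.png",cv2.resize(c,(700,600)))
E
```

```text
roll rad 0.0002
clock 11.65 pos [0.632  0.127  0.2364] ori [-1.7998e+02  1.0000e-02 -8.2590e+01] F [ 0.3 -0.1 -1.5] open 0.0495 q [ 29.  16.   1.   0. -74. -21.]
tool shift cm [0.03 0.02 6.34]
11.75 [0.632  0.127  0.2367]
top tcp px [[243.4 163.9]]
side tcp px [[320.5 157.8]]
```

View pics/s7c.png

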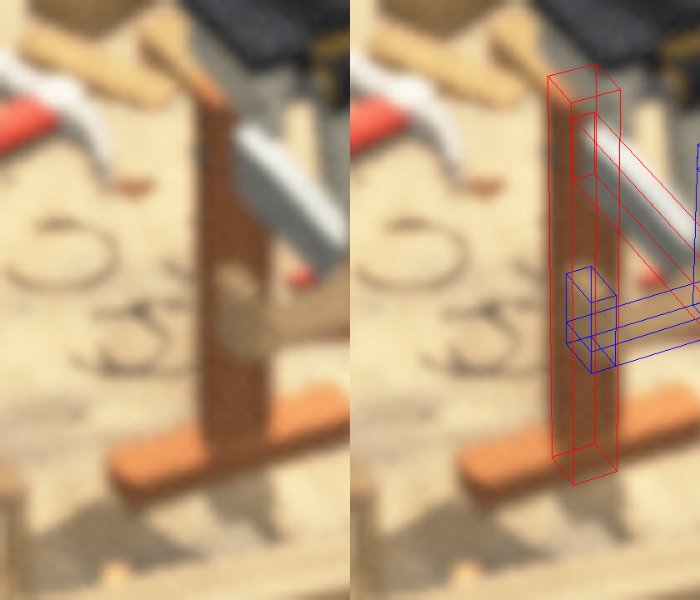

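View pics/s7o.png

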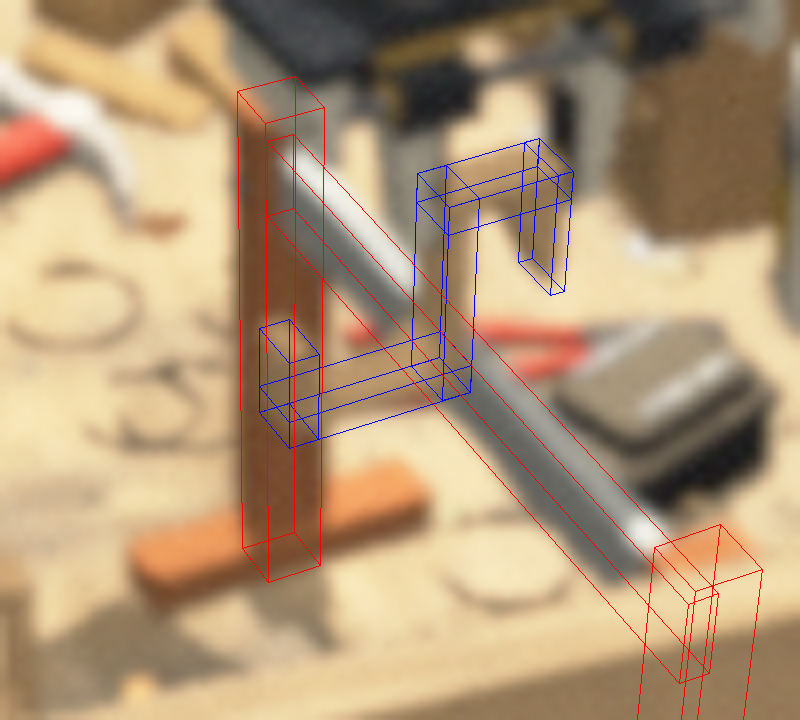

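jog_arm([
  {"x":0,"y":0,"z":1,"roll":0},
  {"x":0,"y":0,"z":1,"roll":0},
  {"x":0,"y":0,"z":1,"roll":0},
  {"x":0,"y":0,"z":0.8,"roll":0},
  {"x":0,"y":0,"z":0,"roll":0},
  {"x":0,"y":0,"z":0,"roll":0},
])

```text
clock: 12.35
tool_pos: [0.6324, 0.1268, 0.1979]
orientation: [180.0, -0.0, -82.6]
force: [-0.2, 1.1, -1.6]
opening: 0.0499
```

jog_arm([
  {"x":0,"y":0,"z":0.5,"roll":0},
  {"x":0,"y":0,"z":0.5,"roll":0},
  {"x":0,"y":0,"z":0.5,"roll":0},
  {"x":0,"y":0,"z":0,"roll":0},
  {"x":0,"y":0,"z":0,"roll":0},
])

```text
clock: 12.85
tool_pos: [0.6324, 0.1269, 0.183]
orientation: [180.0, -0.0, -82.6]
force: [-0.5, 0.0, -1.4]
opening: 0.05
```

jog_arm([
  {"x":0,"y":0,"z":0.3,"roll":0},
  {"x":0,"y":0,"z":0.3,"roll":0},
  {"x":0,"y":0,"z":0,"roll":0},
  {"x":0,"y":0,"z":0,"roll":0},
])

```text
clock: 13.25
tool_pos: [0.6324, 0.1269, 0.1771]
orientation: [180.0, -0.0, -82.6]
force: [-0.2, 0.2, -1.6]
opening: 0.0499
```

jog_arm([
  {"x":0,"y":0,"z":0.2,"roll":0},
  {"x":0,"y":0,"z":0.1,"roll":0},
  {"x":0,"y":0,"z":0,"roll":0},
  {"x":0,"y":0,"z":0,"roll":0},
])

```text
clock: 13.65
tool_pos: [0.6324, 0.1269, 0.1741]
orientation: [180.0, -0.0, -82.6]
force: [0.3, 1.0, -1.9]
opening: 0.0497
```

jog_arm([
  {"x":0,"y":0,"z":0.15,"roll":0},
  {"x":0,"y":0,"z":0.1,"roll":0},
  {"x":0,"y":0,"z":0,"roll":0},
  {"x":0,"y":0,"z":0,"roll":0},
])

```text
clock: 14.05
tool_pos: [0.6327, 0.127, 0.1734]
orientation: [-179.9, 0.0, -82.6]
force: [-4.4, 0.8, 7.5]
opening: 0.0498
```

Run:
```python
from look import *
o=ctrl.get_obs();p=o["tool_pos"]; z=p[2]-.0264; yaw=np.radians(o["orientation"][2]+90)
look("s8",[],(130,240,180,310),(120,210,260,360),8)
```

```text
14.15 [0.6327 0.127  0.1735]
top tcp px [[244.6 168.6]]
side tcp px [[319.9 174.7]]
```

View pics/s8_s.png

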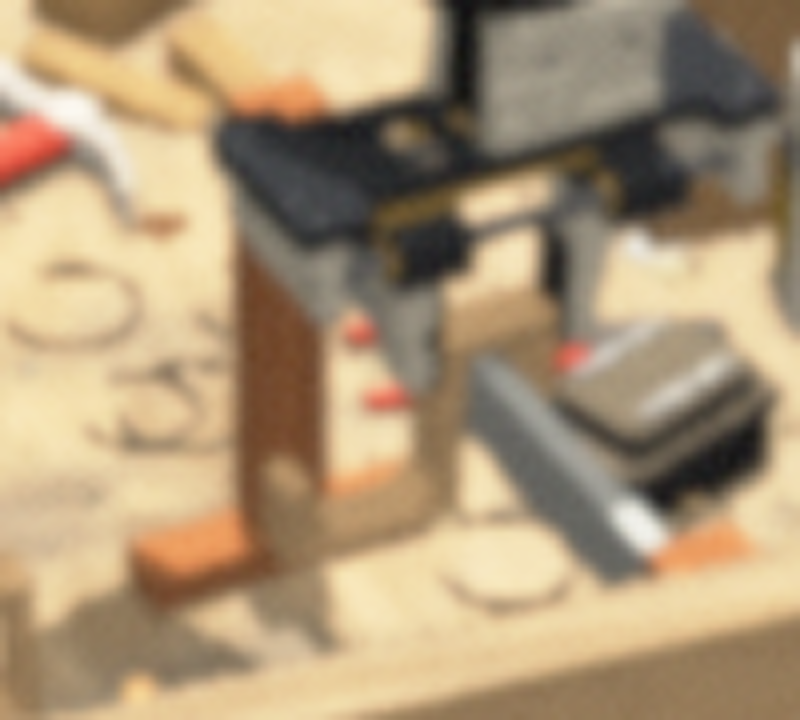

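The hook is over the rail: the rail sits in the slot, the shank is at its front face, and contact came at the predicted height of z=0.173 with 7.5 N. I'll release it and rise.

jog_arm([
  {"x":0,"y":0,"z":0,"roll":0},
  {"x":0,"y":0,"z":0,"roll":0},
  {"x":0,"y":0,"z":0,"roll":0},
  {"x":0,"y":0,"z":0,"roll":0},
], gripper=7)

```text
clock: 14.55
tool_pos: [0.6324, 0.1268, 0.1714]
orientation: [180.0, -0.0, -82.6]
force: [0.2, -0.1, -0.4]
opening: 0.0695
```

jog_arm([
  {"x":0,"y":0,"z":-0.5,"roll":0},
  {"x":0,"y":0,"z":-1,"roll":0},
  {"x":0,"y":0,"z":-2,"roll":0},
  {"x":0,"y":0,"z":-3,"roll":0},
  {"x":0,"y":0,"z":-3,"roll":0},
  {"x":0,"y":0,"z":-2,"roll":0},
  {"x":0,"y":0,"z":0,"roll":0},
])

```text
clock: 15.25
tool_pos: [0.6341, 0.1272, 0.2915]
orientation: [-179.6, 0.1, -82.6]
force: [0.1, -0.1, -1.0]
opening: 0.0697
```

```bash
python3 go.py .6318 .1267 .237 2.4
python3 - <<'E'
from look import *
yaw=np.radians(7.4)
it=[(HOOK,(.6324-.013*np.cos(yaw),.127-.013*np.sin(yaw),yaw,.147),(255,0,0))]
look("s9",[],(130,240,180,310),(120,210,260,360),8)
ov(pickle.load(open("s9.pkl","rb"))["side"],it,(120,210,260,360),"pics/s9o.png",8)
E
```

```text
roll rad -1.4835
clock 15.25 pos [0.6341 0.1272 0.2915] ori [-1.7961e+02  7.0000e-02 -8.2600e+01] F [ 0.1 -0.1 -1. ] open 0.0697 q [ 29.  15.   6.   0. -81. -21.]
tool shift cm [-0.23  0.04  5.45]
15.35 [0.6325 0.1271 0.2876]
top tcp px [[242.3 159.5]]
side tcp px [[321.4 143.1]]
```

View pics/s9o.png

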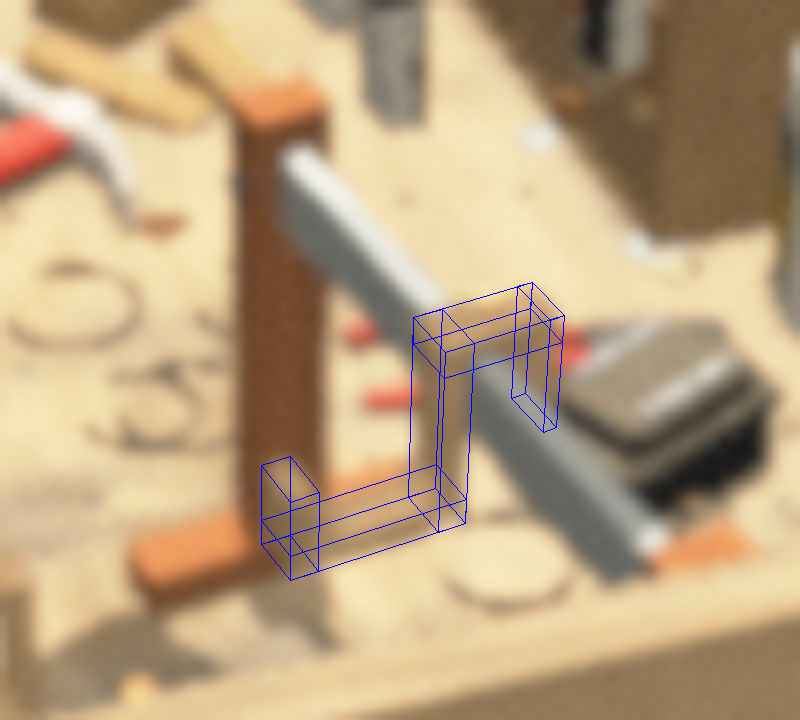

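Candidates for the trug in the first top picture: the pink one at (380,242), the small wooden one at (193,267) and the larger wooden one at (278,227). The larger wooden one fits, being not pink and the larger of its colour. Next I'll confirm it in a crop and check the crate-wall clearance.

```bash
python3 - <<'E'
from ov import *
d=pickle.load(open("s0.pkl","rb"));T,S=d["top"],d["side"]
for uv in((315,227),(320,227),(327,227)):print(uv,[atz(T,uv,z).round(3)[:2] for z in(0,.2,.24)])
ov(T,[(TRUG,(.4695,.0266,.042),(255,0,0))],(200,255,240,330),"pics/tr.png",8)
print(proj(S,[[.25,-.1,.25],[.25,-.1,.2]]))
E
python3 go.py .4695 .0266 .25 2.4
```

```text
(315, 227) [array([ 0.464, -0.099]), array([ 0.445, -0.079]), array([ 0.441, -0.075])]
(320, 227) [array([ 0.464, -0.115]), array([ 0.445, -0.093]), array([ 0.441, -0.089])]
(327, 227) [array([ 0.463, -0.139]), array([ 0.444, -0.114]), array([ 0.44 , -0.109])]
[[204.41698273 238.80017   ]
 [207.45142459 253.06245529]]
roll rad -1.4837
clock 15.35 pos [0.6325 0.1271 0.2876] ori [-1.7992e+02  4.0000e-02 -8.2610e+01] F [ 0.1 -0.1 -0.7] open 0.0695 q [ 29.  15.   6.  -0. -81. -21.]
tool shift cm [-16.71   9.36   3.76]
```

View pics/tr.png

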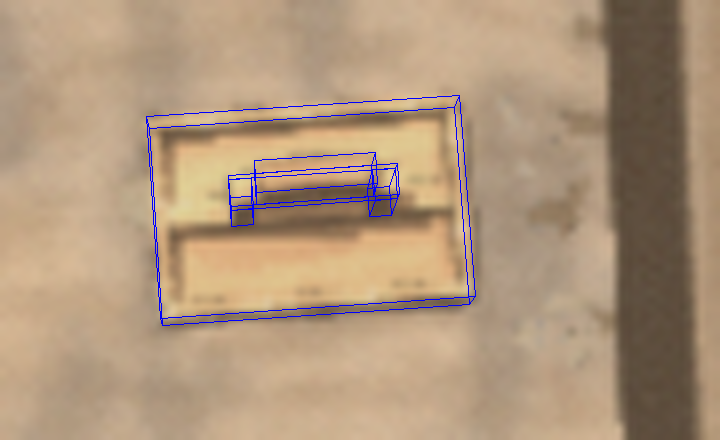

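The larger wooden trug at (278,227) fits the model in the crop. The crate wall is at y≈-0.10, which leaves about 30 mm beside the gripper body.

jog_arm([
  {"x":0,"y":0,"z":0,"roll":-0.15},
  {"x":0,"y":0,"z":0,"roll":-0.15},
  {"x":0,"y":0,"z":0,"roll":-0.15},
  {"x":0,"y":0,"z":0,"roll":-0.15},
  {"x":0,"y":0,"z":0,"roll":-0.15},
  {"x":0,"y":0,"z":0,"roll":-0.15},
  {"x":0,"y":0,"z":0,"roll":-0.15},
  {"x":0,"y":0,"z":0,"roll":-0.15},
  {"x":0,"y":0,"z":0,"roll":-0.15},
  {"x":0,"y":0,"z":0,"roll":-0.134},
  {"x":0,"y":0,"z":0,"roll":0},
], gripper=8.7)

```text
clock: 16.45
tool_pos: [0.6319, 0.1268, 0.2856]
orientation: [180.0, 0.1, 2.5]
force: [-0.5, -0.4, 0.1]
opening: 0.0872
```

jog_arm([
  {"x":-2.09,"y":1.17,"z":0,"roll":0},
  {"x":-2.09,"y":1.17,"z":0,"roll":0},
  {"x":-2.09,"y":1.17,"z":0,"roll":0},
  {"x":-2.09,"y":1.17,"z":0,"roll":0},
  {"x":-2.09,"y":1.17,"z":0,"roll":0},
  {"x":-2.09,"y":1.17,"z":0,"roll":0},
  {"x":-2.09,"y":1.17,"z":0,"roll":0},
  {"x":-2.09,"y":1.17,"z":0,"roll":0},
  {"x":0,"y":0,"z":0,"roll":0},
  {"x":0,"y":0,"z":0,"roll":0},
])

```text
clock: 17.45
tool_pos: [0.4691, 0.0262, 0.2868]
orientation: [-180.0, -0.0, 2.2]
force: [0.8, -0.8, -0.1]
opening: 0.0869
```

```bash
python3 go.py .4695 .0266 .127 2.4
python3 - <<'E'
from look import *
look("s10",[(TRUG,(.4695,.0266,.042),(255,0,0))],(170,270,230,340),(120,240,230,350),5)
E
```

```text
roll rad -0.0029
clock 17.45 pos [0.4691 0.0262 0.2868] ori [-1.7998e+02 -4.0000e-02  2.2300e+00] F [ 0.8 -0.8 -0.1] open 0.0869 q [ 27.  -2. -14.  -0. -78.  65.]
tool shift cm [ 0.04 -0.04 15.98]
17.55 [0.4696 0.0266 0.2865]
top tcp px [[279.7 216.1]]
side tcp px [[277.6 175.6]]
```

View pics/s10.png

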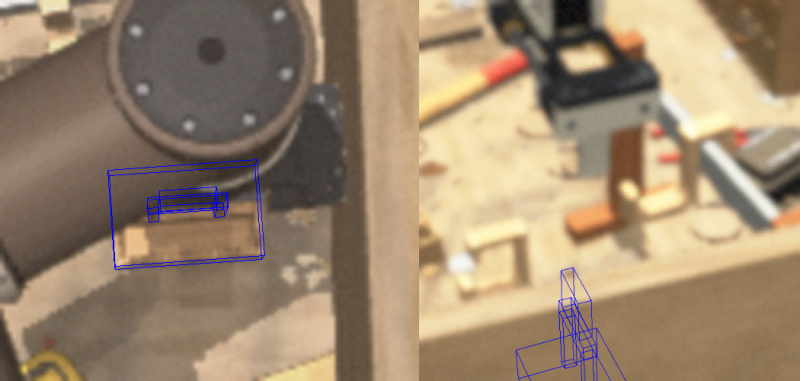

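Run:
```python
from ov import *
S=pickle.load(open("s10.pkl","rb"))["side"]
for dz in(0,.019,.035):
    b=[box(-9.5,9.5,s*43.5 if s>0 else -64.5,64.5 if s>0 else -43.5,0+dz*1000,60+dz*1000) for s in(1,-1)]
    ov(S,[(b,(.4696,.0266,.039,.2865),(255,0,0))],(120,190,250,320),f"pics/f{int(dz*1000)}.png",6)
cv2.imwrite("pics/f.png",cv2.resize(np.hstack([cv2.imread(f"pics/f{k}.png") for k in(0,19,35)]),(798,266)))
```

```text
(no output)
```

View pics/f.png

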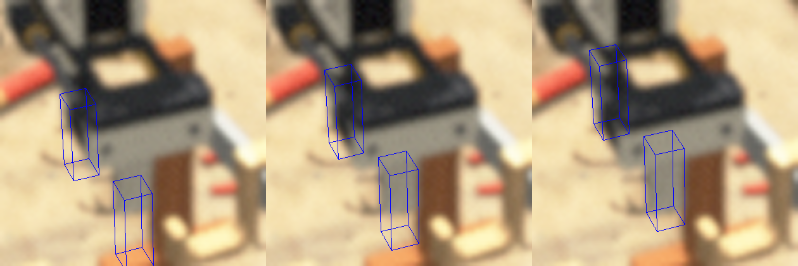

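The pictures put the visible fingertips about 35–40 mm above the reported TCP. I'll descend to TCP z=0.105 and use the closing width to tell: 46 mm means the neck, 66 mm the cross bar.

jog_arm([
  {"x":0,"y":0,"z":3,"roll":0},
  {"x":0,"y":0,"z":4,"roll":0},
  {"x":0,"y":0,"z":4,"roll":0},
  {"x":0,"y":0,"z":3,"roll":0},
  {"x":0,"y":0,"z":2,"roll":0},
  {"x":0,"y":0,"z":0,"roll":0},
])

```text
clock: 18.15
tool_pos: [0.4676, 0.0258, 0.1235]
orientation: [179.9, 0.4, 2.3]
force: [1.1, 0.1, 0.6]
opening: 0.0864
```

jog_arm([
  {"x":0,"y":0,"z":0.7,"roll":0},
  {"x":0,"y":0,"z":0.7,"roll":0},
  {"x":0,"y":0,"z":0.7,"roll":0},
  {"x":0,"y":0,"z":0,"roll":0},
])

```text
clock: 18.55
tool_pos: [0.4689, 0.0263, 0.1051]
orientation: [180.0, 0.0, 2.4]
force: [0.2, 0.1, -0.2]
opening: 0.0871
```

jog_arm([
  {"x":0,"y":0,"z":0,"roll":0},
  {"x":0,"y":0,"z":0,"roll":0},
  {"x":0,"y":0,"z":0,"roll":0},
  {"x":0,"y":0,"z":0,"roll":0},
  {"x":0,"y":0,"z":0,"roll":0},
  {"x":0,"y":0,"z":0,"roll":0},
  {"x":0,"y":0,"z":0,"roll":0},
  {"x":0,"y":0,"z":0,"roll":0},
], gripper=3)

```text
clock: 19.35
tool_pos: [0.4693, 0.0263, 0.1057]
orientation: [180.0, 0.0, 2.4]
force: [-1.0, -0.2, 0.8]
opening: 0.0454
```

The neck is gripped at 45.4 mm. Lifting.

jog_arm([
  {"x":0,"y":0,"z":-0.5,"roll":0},
  {"x":0,"y":0,"z":-1.5,"roll":0},
  {"x":0,"y":0,"z":-2,"roll":0},
  {"x":0,"y":0,"z":-2,"roll":0},
  {"x":0,"y":0,"z":-2,"roll":0},
  {"x":0,"y":0,"z":-1.1,"roll":-0.087},
  {"x":0,"y":0,"z":0,"roll":0},
  {"x":0,"y":0,"z":0,"roll":0},
])

```text
clock: 20.15
tool_pos: [0.4689, 0.0264, 0.1962]
orientation: [-180.0, 0.0, 7.3]
force: [-0.2, -0.6, -1.9]
opening: 0.0455
```

```bash
python3 go.py .5175 .112 .1967 7.4
python3 - <<'E'
from look import *
o=ctrl.get_obs();p=o["tool_pos"]
look("s11",[(TRUG,(p[0],p[1],np.radians(o["orientation"][2]),p[2]-.1057),(255,0,0))],(170,270,230,340),(120,240,230,350),5)
E
```

```text
roll rad -0.0023
clock 20.15 pos [0.4689 0.0264 0.1962] ori [-1.7998e+02  2.0000e-02  7.2700e+00] F [-0.2 -0.6 -1.9] open 0.0455 q [ 27.   0. -23.  -0. -66.  70.]
tool shift cm [ 5.92 -7.86 -0.05]
20.25 [0.4686 0.0262 0.1957]
top tcp px [[279.3 220.2]]
side tcp px [[278.2 201.8]]
```

View pics/s11.png

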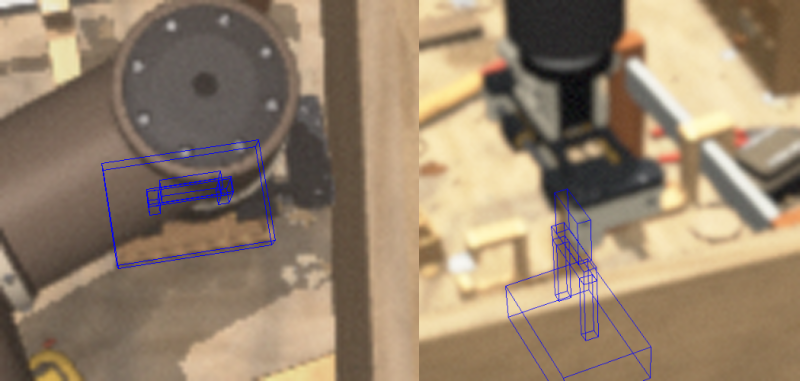

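jog_arm([
  {"x":0.5,"y":-0.6,"z":0,"roll":0},
  {"x":1,"y":-1.3,"z":0,"roll":0},
  {"x":1,"y":-1.3,"z":0,"roll":0},
  {"x":1,"y":-1.4,"z":0,"roll":0},
  {"x":1,"y":-1.4,"z":0,"roll":0},
  {"x":0.9,"y":-1.2,"z":0,"roll":0},
  {"x":0.5,"y":-0.7,"z":0,"roll":0},
  {"x":0,"y":0,"z":0,"roll":0},
  {"x":0,"y":0,"z":0,"roll":0},
])

```text
clock: 21.15
tool_pos: [0.5173, 0.1122, 0.1964]
orientation: [180.0, 0.0, 7.4]
force: [0.4, -0.3, -2.0]
opening: 0.0457
```

```bash
python3 go.py .582 .1205 .1967 7.4
python3 - <<'E'
from look import *
o=ctrl.get_obs();p=o["tool_pos"]; yaw=np.radians(7.4)
look("s12",[(TRUG,(p[0],p[1],np.radians(o["orientation"][2]),p[2]-.1057),(255,0,0)),(HOOK,(.6324-.013*np.cos(yaw),.127-.013*np.sin(yaw),yaw,.147),(0,0,255))],(150,260,220,330),(120,220,250,350),8)
E
```

```text
roll rad 0.0003
clock 21.15 pos [0.5173 0.1122 0.1964] ori [1.7998e+02 4.0000e-02 7.4200e+00] F [ 0.4 -0.3 -2. ] open 0.0457 q [ 33.   7. -17.  -0. -67.  64.]
tool shift cm [ 6.52  0.01 -0.03]
21.25 [0.5173 0.1118 0.1967]
top tcp px [[250.  204.7]]
side tcp px [[285.3 179.5]]
```

View pics/s12_s.png

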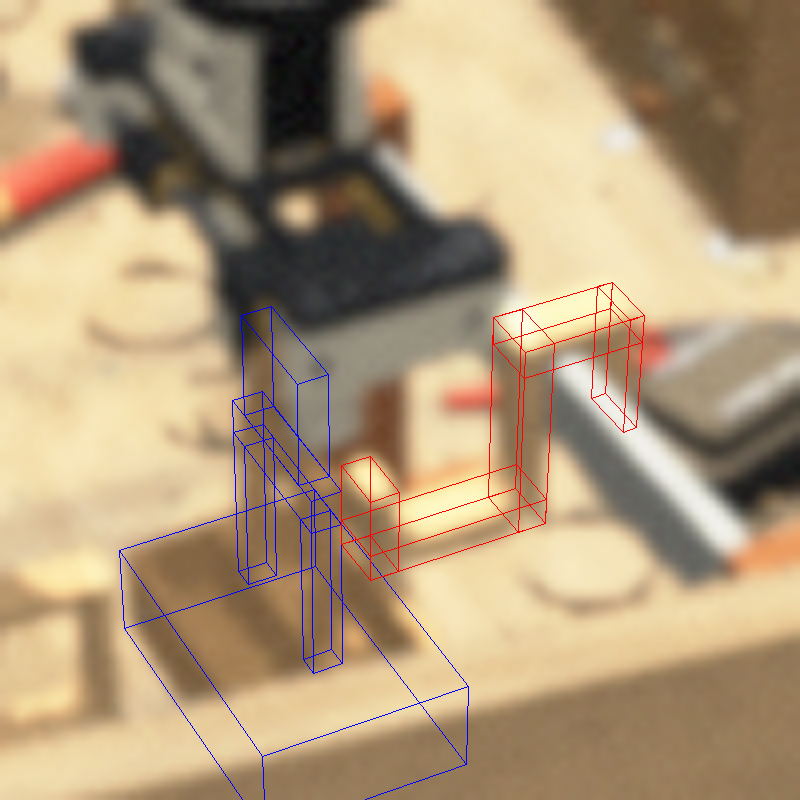

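Run:
```python
from h import *
d=pickle.load(open("s12.pkl","rb"))
a=d["side"]["image"][140:225,245:345,::-1]; cv2.imwrite("pics/r3.png",cv2.resize(a,(700,595),interpolation=cv2.INTER_LANCZOS4))
a=d["top"]["image"][140:260,190:350,::-1]; cv2.imwrite("pics/r4.png",cv2.resize(a,(800,600),interpolation=cv2.INTER_CUBIC))
```

```text
(no output)
```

View pics/r3.png

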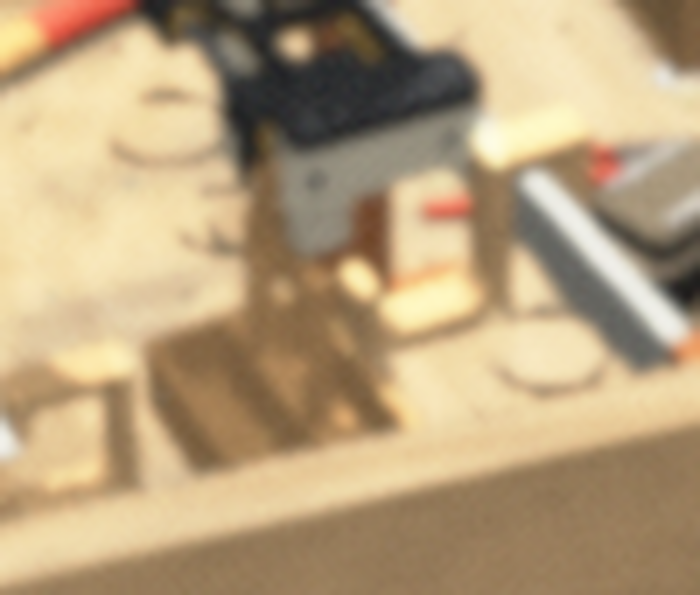

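View pics/r4.png

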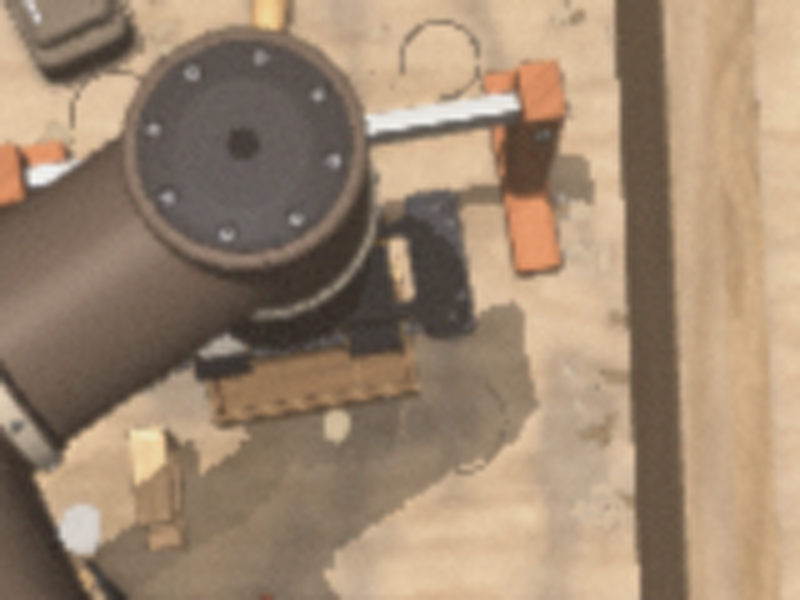

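In the side crop the trug is held upright in shadow. The handle board is at about (281–292, 165–190), with its window in front of the hook tip at (296,179). The window clears the tip by about 11 mm above and below. I'll advance over the tip.

jog_arm([
  {"x":0.5,"y":0,"z":0,"roll":0},
  {"x":1,"y":0,"z":0,"roll":0},
  {"x":1,"y":0,"z":0,"roll":0},
  {"x":0.5,"y":0,"z":0,"roll":0},
  {"x":0,"y":0,"z":0,"roll":0},
])

```text
clock: 21.75
tool_pos: [0.5482, 0.1161, 0.1961]
orientation: [180.0, 0.0, 7.4]
force: [-0.4, -0.6, -2.2]
opening: 0.0456
```

jog_arm([
  {"x":0.5,"y":0,"z":0,"roll":0},
  {"x":1,"y":0,"z":0,"roll":0},
  {"x":1,"y":0,"z":0,"roll":0},
  {"x":0.7,"y":0,"z":0,"roll":0},
  {"x":0.3,"y":0,"z":0,"roll":0},
  {"x":0,"y":0,"z":0,"roll":0},
  {"x":0,"y":0,"z":0,"roll":0},
])

```text
clock: 22.45
tool_pos: [0.5819, 0.1206, 0.1965]
orientation: [180.0, 0.0, 7.4]
force: [-0.3, 0.3, -2.2]
opening: 0.0453
```

```bash
python3 go.py .582 .1205 .1967 7.4
python3 - <<'E'
from look import *
look("s13",[],(150,260,220,330),(120,220,250,350),8)
E
```

```text
roll rad -0.0001
clock 22.45 pos [0.5819 0.1206 0.1965] ori [1.8e+02 3.0e-02 7.4e+00] F [-0.3  0.3 -2.2] open 0.0453 q [ 31.  13.  -9.  -0. -68.  67.]
tool shift cm [ 0.01  0.01 -0.02]
22.55 [0.5818 0.1206 0.1967]
top tcp px [[246.6 183.4]]
side tcp px [[305.  173.3]]
```

View pics/s13_s.png

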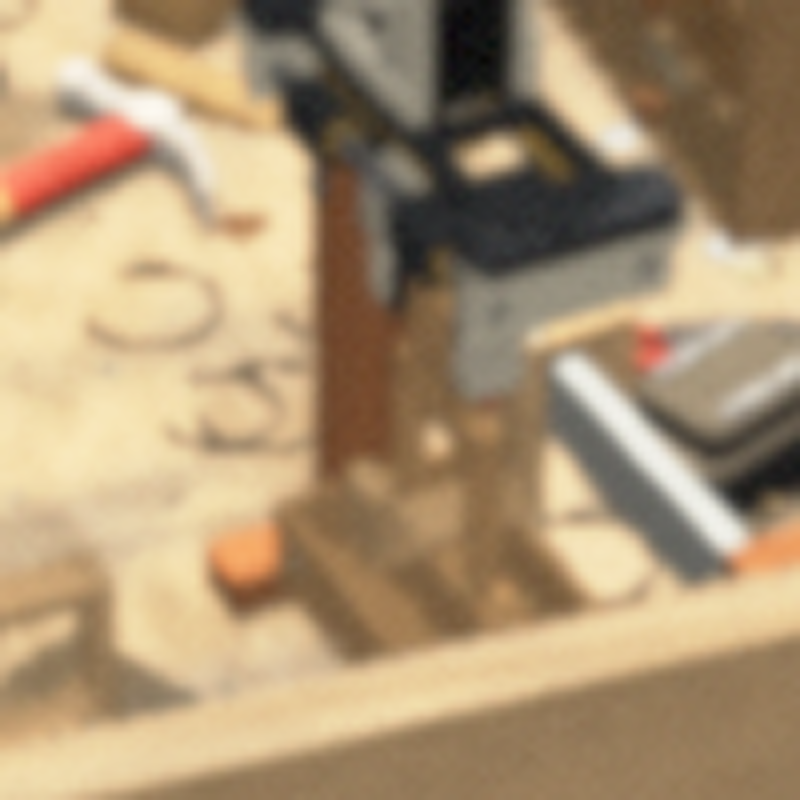

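The board is inside the curl, with the hook tip at (375,485) in the crop, in front of the board. Lowering onto the curl floor.

jog_arm([
  {"x":0,"y":0,"z":0.5,"roll":0},
  {"x":0,"y":0,"z":0.8,"roll":0},
  {"x":0,"y":0,"z":0.8,"roll":0},
  {"x":0,"y":0,"z":0.8,"roll":0},
  {"x":0,"y":0,"z":0.4,"roll":0},
  {"x":0,"y":0,"z":0,"roll":0},
  {"x":0,"y":0,"z":0,"roll":0},
])

```text
clock: 23.25
tool_pos: [0.5822, 0.1207, 0.1637]
orientation: [180.0, 0.0, 7.4]
force: [0.2, 0.2, -1.7]
opening: 0.0457
```

jog_arm([
  {"x":0,"y":0,"z":0.2,"roll":0},
  {"x":0,"y":0,"z":0.2,"roll":0},
  {"x":0,"y":0,"z":0,"roll":0},
  {"x":0,"y":0,"z":0,"roll":0},
])

```text
clock: 23.65
tool_pos: [0.5821, 0.1207, 0.1597]
orientation: [-180.0, -0.0, 7.4]
force: [0.3, 0.5, -2.1]
opening: 0.0456
```

jog_arm([
  {"x":0,"y":0,"z":0.15,"roll":0},
  {"x":0,"y":0,"z":0.1,"roll":0},
  {"x":0,"y":0,"z":0,"roll":0},
  {"x":0,"y":0,"z":0,"roll":0},
])

```text
clock: 24.05
tool_pos: [0.5821, 0.1207, 0.1571]
orientation: [180.0, 0.0, 7.4]
force: [0.5, -0.4, -1.5]
opening: 0.0459
```

jog_arm([
  {"x":0,"y":0,"z":0.15,"roll":0},
  {"x":0,"y":0,"z":0.1,"roll":0},
  {"x":0,"y":0,"z":0,"roll":0},
  {"x":0,"y":0,"z":0,"roll":0},
])

```text
clock: 24.45
tool_pos: [0.5822, 0.1207, 0.1548]
orientation: [-180.0, -0.0, 7.4]
force: [1.3, 0.6, -0.1]
opening: 0.0458
```

Run:
```python
from look import *
o=ctrl.get_obs();p=o["tool_pos"]; yaw=np.radians(7.4)
look("s14",[],(150,260,220,330),(120,220,250,350),8)
```

```text
24.55 [0.5822 0.1207 0.1548]
top tcp px [[247.3 185.9]]
side tcp px [[304.9 184.2]]
```

View pics/s14_s.png

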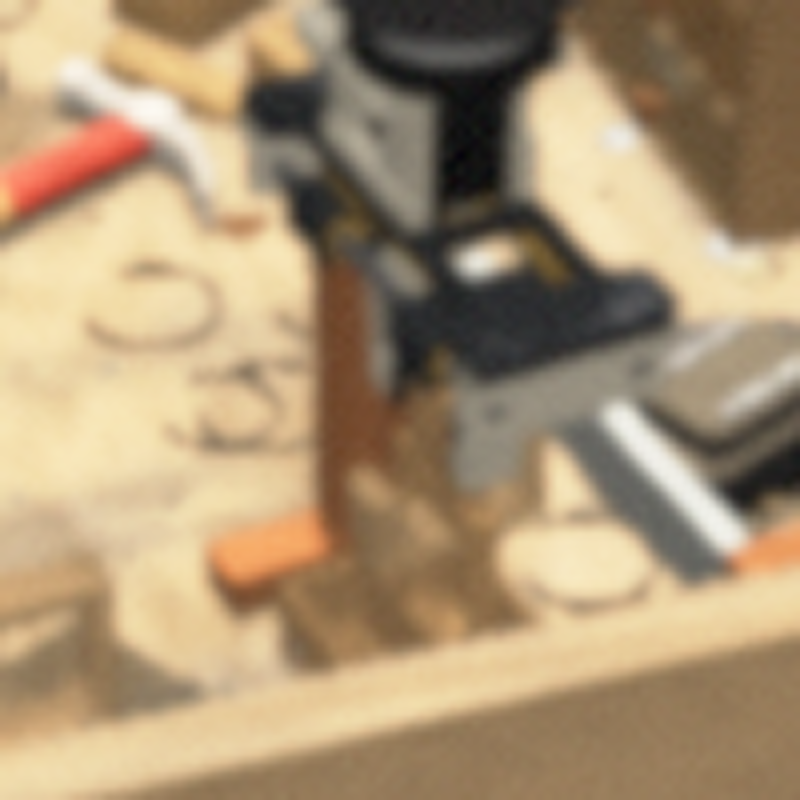

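jog_arm([
  {"x":0,"y":0,"z":0.1,"roll":0},
  {"x":0,"y":0,"z":0,"roll":0},
  {"x":0,"y":0,"z":0,"roll":0},
])

```text
clock: 24.85
tool_pos: [0.5826, 0.1208, 0.1543]
orientation: [-180.0, -0.1, 7.4]
force: [-0.2, 0.2, 4.7]
opening: 0.0457
```

Firm contact: the trug's weight is off the wrist and the force reads +4.7 N. Releasing.

jog_arm([
  {"x":0,"y":0,"z":-0.05,"roll":0},
  {"x":0,"y":0,"z":0,"roll":0},
  {"x":0,"y":0,"z":0,"roll":0},
  {"x":0,"y":0,"z":0,"roll":0},
  {"x":0,"y":0,"z":0,"roll":0},
], gripper=7)

```text
clock: 25.35
tool_pos: [0.5819, 0.1206, 0.1539]
orientation: [180.0, 0.0, 7.4]
force: [-0.1, -0.1, -1.1]
opening: 0.0696
```

jog_arm([
  {"x":0,"y":0,"z":-0.5,"roll":0},
  {"x":0,"y":0,"z":-1,"roll":0},
  {"x":0,"y":0,"z":-2,"roll":0},
  {"x":0,"y":0,"z":-3,"roll":0},
  {"x":0,"y":0,"z":-4,"roll":0},
  {"x":0,"y":0,"z":-4,"roll":0},
  {"x":0,"y":0,"z":0,"roll":0},
])

```text
clock: 26.05
tool_pos: [0.5849, 0.1211, 0.3068]
orientation: [-179.9, -0.6, 7.4]
force: [-0.8, -1.0, -0.1]
opening: 0.07
```

Run:
```python
from look import *
look("s15",[],(150,260,220,330),(120,220,250,350),8)
```

```text
26.15 [0.5825 0.1209 0.3011]
top tcp px [[244.6 175.9]]
side tcp px [[305.8 143.6]]
```

View pics/s15_s.png

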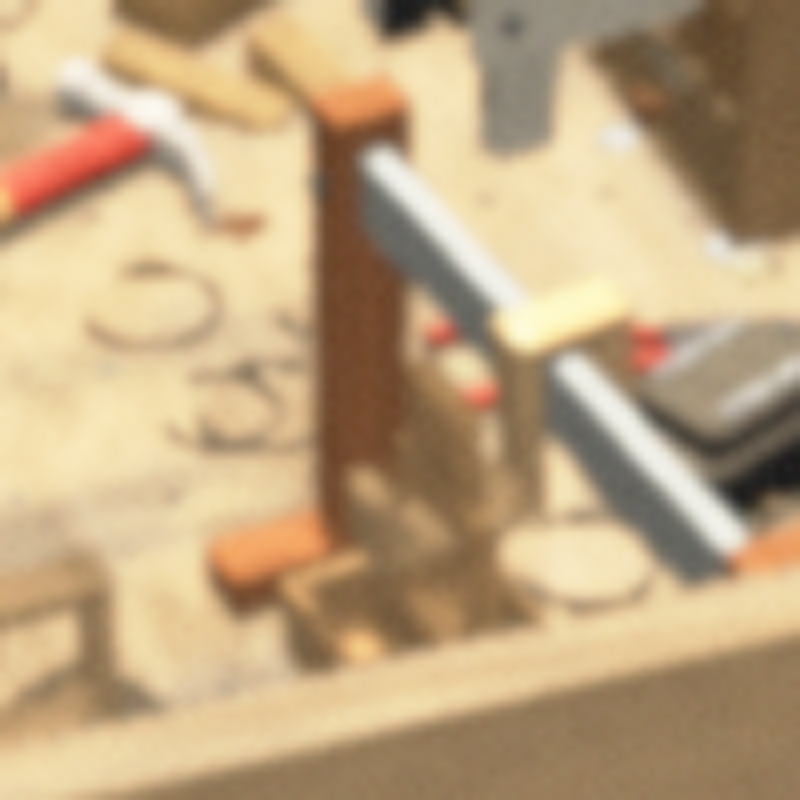

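The trug hangs from the curl. I'll move the arm away for a clear check from both cameras.

jog_arm([
  {"x":0,"y":-3,"z":-0.5,"roll":0},
  {"x":0,"y":-4,"z":0,"roll":0},
  {"x":0,"y":-4,"z":0,"roll":0},
  {"x":0,"y":-4,"z":0,"roll":0},
  {"x":0,"y":-4,"z":0,"roll":0},
  {"x":0,"y":-4,"z":0,"roll":0},
  {"x":0,"y":-4,"z":0,"roll":0},
  {"x":0,"y":-3,"z":0,"roll":0},
  {"x":0,"y":0,"z":0,"roll":0},
  {"x":0,"y":0,"z":0,"roll":0},
])

```text
clock: 27.15
tool_pos: [0.5427, 0.4185, 0.3025]
orientation: [179.9, 0.1, 7.5]
force: [0.2, -0.5, -0.6]
opening: 0.0702
```

Run:
```python
from look import *
yaw=np.radians(7.4)
look("s16",[(TRUG,(.582,.1205,yaw,.05),(255,0,0)),(HOOK,(.6324-.013*np.cos(yaw),.127-.013*np.sin(yaw),yaw,.147),(0,0,255))],(140,260,150,300),(110,220,250,360),6)
```

```text
27.25 [0.5434 0.4175 0.3037]
top tcp px [[136.6 192.5]]
side tcp px [[263.3  97.7]]
```

View pics/s16.png

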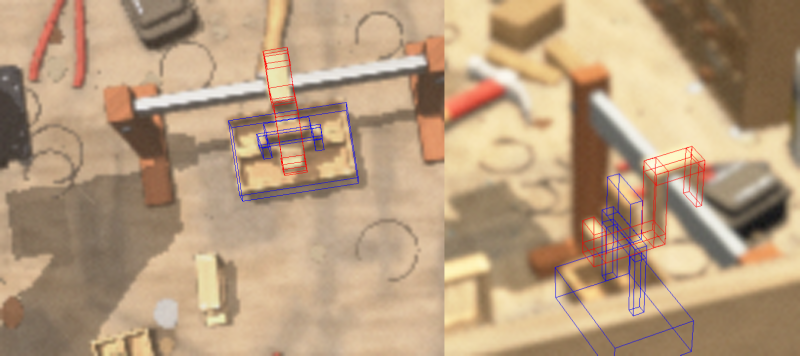

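jog_arm([
  {"x":0,"y":0,"z":0,"roll":0},
  {"x":0,"y":0,"z":0,"roll":0},
  {"x":0,"y":0,"z":0,"roll":0},
  {"x":0,"y":0,"z":0,"roll":0},
  {"x":0,"y":0,"z":0,"roll":0},
  {"x":0,"y":0,"z":0,"roll":0},
  {"x":0,"y":0,"z":0,"roll":0},
  {"x":0,"y":0,"z":0,"roll":0},
])

```text
clock: 28.05
tool_pos: [0.5434, 0.4182, 0.3041]
orientation: [180.0, 0.0, 7.4]
force: [-0.2, -0.8, 0.6]
opening: 0.0697
```

Run:
```python
from look import *
look("s17",[],(150,220,190,290),(120,220,250,350),8)
a=pickle.load(open("s16.pkl","rb"));b=pickle.load(open("s17.pkl","rb"))
for n,c in(("top",(150,220,190,290)),("side",(120,210,270,350))):
    f=lambda s:cv2.cvtColor(s[n]["image"][c[0]:c[1],c[2]:c[3]],cv2.COLOR_RGB2GRAY).astype(np.float64)
    print(n,cv2.phaseCorrelate(f(a),f(b)),np.abs(f(a)-f(b)).max())
```

```text
28.15 [0.5435 0.4182 0.3041]
top tcp px [[136.3 192.5]]
side tcp px [[263.3  97.4]]
top ((0.04146835259802373, 0.03227746329232417), 0.9517759542330451) 76.0
side ((-0.021672945759029005, 0.013709138612078675), 0.9967152506599253) 13.0
```

View pics/s17_t.png

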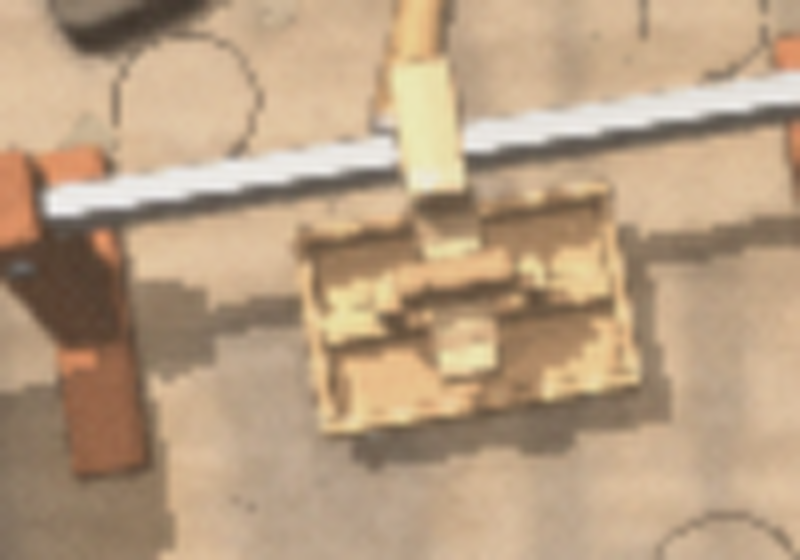

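View pics/s17_s.png

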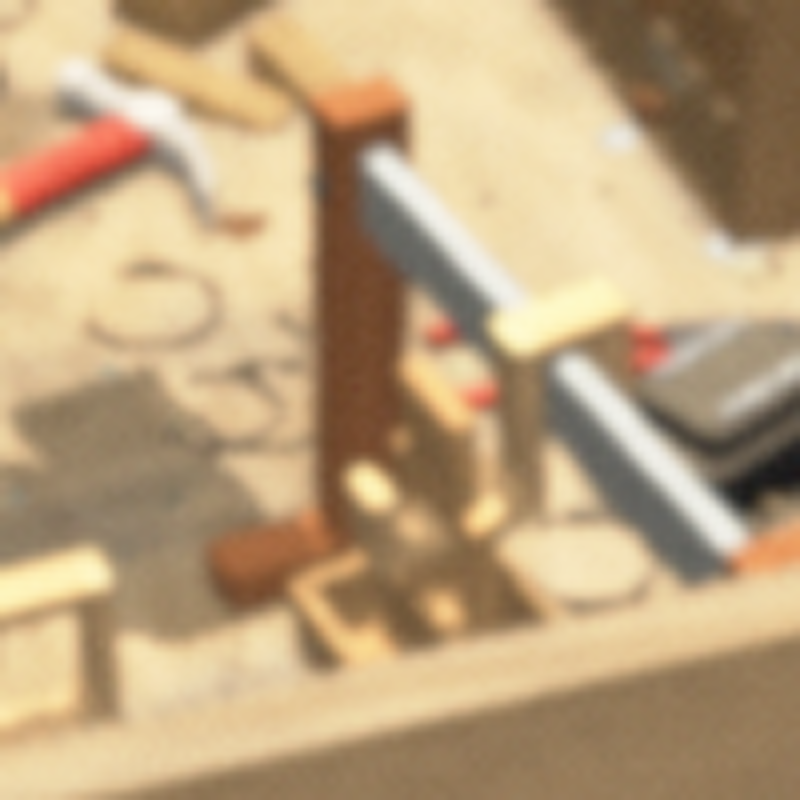

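The hook sits on the rail near its middle and the trug's bar lies in the curl. The trug is upright, with its shadow offset from it, and still: the pictures shift by less than 0.05 px in 0.9 s. The arm is well clear, so I'm handing in.

Run:
```python
from plant import ctrl
print(ctrl.close_job(), ctrl.get_obs()["clock"])
```

```text
the job is handed in; nothing more can be done
the job is handed in; nothing more can be done
```

The S-hook hangs over the middle of the rail with its lower curl towards the robot. The larger wooden trug hangs by its handle from that curl. I handed the job in at about 28 s of the 58 s allowed.

**Last checks:** both cameras show the hook seated on the rail, with the trug's cross bar in the curl between shank and tip. The trug hangs upright and clear of the bench, with its underside about 50 mm up by the model. The scene moved less than 0.05 px over 0.9 s, and the gripper was about 0.3 m away. I left the C-hook alone; it looks unmoved in the pictures. Wrist force readings stayed below about 9 N.

**What disagreed:**
- **Fingertips:** in the pictures they sit roughly 20–40 mm above the reported TCP. Because of that I set the hook down once and gripped it 18 mm deeper. For the trug I used the closing width (45 mm) to confirm the grip was on the neck.
- **Trug contact height:** the trug touched the curl about 3 mm lower than I had worked out. A slight tilt of the hook in its slot would explain it.
- **Trug position:** the crate hides the trug's starting place from the side camera. I measured it there only in the top view, using the stated dimensions.

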